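Clear and set the splint clamp

ROBOT

A 6-joint arm with a two-finger parallel gripper is mounted at the origin on a cart in front of the work surface, level with it; the furniture and walls round the work are solid. World frame = base frame: x ahead of the robot, y to its left, z up, the work surface at z = 0. Lengths are in m, angles in rad, forces in N, time in s.
With the tool pointing down it reaches from about 0.35 to 0.775 m from the base axis. Payload 5.5 kg.
Tool frame: the origin (TCP) lies at the very end of the fingers, on their centre line; the grasp point (between the pads) lies 19 mm behind it; z points along the fingers, x is the direction in which the jaws open and shut, and the axes are right-handed (so a half turn about z gives the same grasp; the last joint's range is limited). The gripper opens to 85 mm and grips with 20 to 120 N. Pads are 22 mm wide; open, the fingers measure 114 mm over their backs; the gripper's body (76 mm by 85 mm) begins 54 mm behind the grasp point. The pads swing forward as they close: fully open they stand 13 mm farther back than shut.
Start: joints at [-1.284, 0.313, 0.046, 1.304, 0, 1.431], TCP at [0.238, -0.523, 0.231] pointing down, gripper open.
Joint ranges: [-2.76, 2.76], [-0.86, 1.69], [-1.03, 1.26], [-2.2, 2.34], [-1.47, 1.5], [-3.14, 3.14]. Speed limits (rad/s): [2.57, 2.57, 3.14, 3.14, 3.14, 3.14].

INTERFACE

Orientations are given as a unit quaternion [w, x, y, z].
In Python, from workcell import env gives the robot as it stands.
- The arm moves only by the shell command python3 -m inch 'ROWS' [FORCE]. ROWS is JSON, a list of rows, each a list of 7 numbers: the turn, a rotation vector about the tool's x, y, z each as a share of 8 degrees, from -1 to 1, then the shift along the tool's x, y, z each as a share of 0.05 m, from -1 to 1, then the closure, from 0 (fully open) to 1 (shut). A call has 1 to 12 rows; each row shifts and turns the commanded pose from where the row before left it, along the tool's axes as they then stand; what a row does not reach is not made up. A row lasts 1/10 s, in which the tool goes at most 50 mm and 8.59 degrees, less where a joint would pass 70% of its speed; a pose out of reach is approached as far as the arm can. A call with a number of a shift or a turn outside -1 to 1 is refused whole. A call with a gripper value outside its range is refused whole. The fingers move at their own pace and stop on an object; FORCE is the grip in N (left out, the last holds). Time passes only in rows, so rows that do not move let the fingers close. It gives the time, the measured TCP pose, the force and the opening at its end, in the units of the state.
- env.get_state(): the state, without advancing time (a new reading comes with each control period).
- env.read_camera(name): name is "scene" or "top" or "wrist"; returns the picture (480x640x3 uint8, red, green, blue); there is no depth.
- env.calibration(name): a dict with "fx", "fy", "cx", "cy" (pixels), "k1" (the pictures are not rectified: a ray, as slopes to the right and down, at radius r is drawn at 1 + k1 r^2 times it, then the intrinsics apply), "rvec" (rotation vector, rad) and "tvec" (3), from world to camera coordinates, as OpenCV has them; the wrist camera has in their place "hand_eye" (4x4, takes a point from camera to tool coordinates, whose origin is the TCP and whose axes are the tool frame's). Camera axes: x right, y down, z forward; pixel columns grow to the right and rows downward; lengths in m; the calibration is good to about 2 mm. A picture is of the moment at which its call begins: read the wrist's pose just before it. calibration takes no time and is no camera call.
- env.hand_in(): hands the job in, once; it reports no verdict.
The state is a dict: "clock": time; "joint_pos": joint angles; "qvel": joint speeds; "tau": joint torques, N m; "tcp_pos": TCP position; "orientation": TCP orientation; "wrist_force": force on the tool from outside, world axes, zero at the start; "ft_torque": the same for the moment, N m; "finger_gap": finger opening in m.
Only numpy, scipy, OpenCV 4.12 (cv2) and the standard library are available. Lean on these libraries where they do the work, as an engineer would, in place of code of your own. Each camera call takes 0.05 s, during which the arm holds its last target.

TASK

Using the blue scraper block, sweep all three plaster chips off the plate of the splint clamp into the green trough at its side, and set the scraper down on the table. Then turn the clamp's thumbscrew clockwise until its foot seats on the plate, back it off a quarter turn so that the next splint strip can slide under, and finish while still holding the thumbscrew there in the gripper. Do not touch the chips with the gripper and leave the other things on the table alone.

Things in the scene. Friction and masses are not known exactly. Their poses are not given: they have to be found in the camera images.
- clamp: Fixed grey splint clamp, yaw varies. Origin on the table top; x to its back (away from the robot), y left, z up. Dark steel plate on top: height 30 mm, x -82..92, y -85..85 mm, clear for sweeping at x < 14. C-frame behind: column x 52..92 (y +-28), arm over the plate x 14..92 mm, 34 mm wide, top 82 mm up. Green trough against the plate's right (-y) edge.
- plate_centre (a point): Middle of the part of the plate that carries the chips, on its top surface (clamp frame x -40, y 0, z 30 mm); axes as the clamp's. At the start the chip centres lie within 25 mm of it in x and between y -68 and +16 mm, so the plate is free beyond y = +32 mm.
- trough_centre (a point): Centre of the floor of the green open trough (clamp frame x -35, y -117, z 9 mm); axes as the clamp's. Inside 112 mm (x) by 62 mm (y), outer walls 22 mm tall; on the plate's side the clamp's base bounds it, so what is pushed over the plate's right edge (y = -85 mm) drops into it.
- scraper_handle (a point): Centre of the handle of the loose blue scraper block (about 140 g), which stands on the table on its black rubber edge, yaw random. Handle: upright block 52 mm long (x), 18 mm thick (y), from 22 to 61 mm above the edge; this point is 42 mm above the edge. x runs along the scraper's 95 mm long, 24 mm thick, 22 mm high foot; z up. Both long faces alike.
- chip_1_centre (a point): Centre of an off-white plaster chip, about 20 x 17 x 9 mm, 10 g, lying loose on the plate.
- chip_2_centre (a point): Centre of an off-white plaster chip, about 20 x 17 x 9 mm, 10 g, lying loose on the plate.
- chip_3_centre (a point): Centre of an off-white plaster chip, about 20 x 17 x 9 mm, 10 g, lying loose on the plate.
- wing_centre (a point): Centre of the thumbscrew's wing, on the screw's upright axis (clamp frame x 40, y 0, z 110 mm). The wing is a black upright bar 46 mm long (its x), 12 mm thick (y), z 96..124 mm above the table, red at its +x end; under it a stem (radius 13 mm) and the arm's top at 82 mm. Turns with the screw but does not rise or sink. Pinch it across its thickness from above.
- thumbscrew (a joint): Angle of the thumbscrew, rad. 0 = seated: the rubber foot under the arm rests on the plate, a hard stop. Grows anticlockwise seen from above (backing off; the foot rises 20 mm a turn). Starts at 0.6 to 1.2, free to 3.0. Stiff (about 0.06 N m), stays where left. At 0 the wing lies along the clamp's x axis, red end to the back.
- cup_blue: Bystander, not to be disturbed: specimen cup with a blue lid, 46 mm across, 59 mm tall. Origin at the middle of its underside, z up.
- bench_timer: Bystander, not to be disturbed: round orange and white bench timer, 62 mm across, 44 mm tall. Origin at the middle of its underside, z up.
- slide_box: Bystander, not to be disturbed: flat blue slide box, 95 x 109 x 30 mm. Origin at the middle of its underside, z up.
- cup_orange: Bystander, not to be disturbed: specimen cup with an orange-red lid, 46 mm across, 59 mm tall. Origin at the middle of its underside, z up.
- tape: Bystander, not to be disturbed: roll of black tape, 59 mm across, 19 mm tall. Origin at the middle of its underside, z up.

How it is judged:
By the outcome, as a careful person would: the job done as asked, in the order asked, and still so for the second after the job is handed in, while the arm keeps its last pose, push and grip.
It also fails if it takes over 58 s, if anything falls off the work surface, if the arm or the gripper's body presses on something with over 40 N, if the wrist force passes 120 N, or if a joint passes its speed limit or range.

## Working session

There is one attempt and no reset: what is moved stays moved. The work goes in short steps, Python scripts to look and compute and a shell command to move; the robot and the scene stay as the last step left them, time stands still between calls to the robot, and variables do not carry over. Pictures are saved under pics/ and viewed, and the job is handed in when it is done.

```bash
ls; mkdir -p pics
python3 - <<'E'
from workcell import env
import cv2
print(env.get_state())
for n in("scene","top","wrist"):
    print(n,env.calibration(n))
    cv2.imwrite(f"pics/{n}0.png",env.read_camera(n)[:,:,::-1])
E
```

```text
pics
{'clock': 0.0, 'joint_pos': array([-1.28365768e+00,  3.14030011e-01,  4.49820601e-02,  1.30362612e+00,
        1.88333816e-05,  1.43119926e+00]), 'qvel': array([ 0.00107259, -0.0001499 ,  0.00051257, -0.00086409,  0.00011426,
       -0.00026483]), 'tau': array([ 2.46350874e-04, -4.80624712e+01,  2.98535246e+01,  1.93631148e-02,
        1.73717917e-04,  2.07147632e-07]), 'tcp_pos': array([ 0.23784253, -0.52293208,  0.23039331]), 'orientation': array([-6.20278465e-04,  8.40803247e-01, -5.41340022e-01, -7.04859111e-04]), 'wrist_force': array([0.47756725, 0.05204805, 0.59251285]), 'ft_torque': array([ 0.02829105, -0.01332717,  0.03277893]), 'finger_gap': 0.08540225292943594}
scene {'fx': 471.03984650509403, 'fy': 471.03984650509403, 'cx': 320.21706049077636, 'cy': 238.85396380598846, 'k1': -0.11151258169809362, 'rvec': array([ 0.5768889 , -2.38547937,  1.56342364]), 'tvec': array([0.50566111, 0.16115051, 1.42056632])}
top {'fx': 585.5736327127556, 'fy': 585.5736327127556, 'cx': 330.9302460215126, 'cy': 240.52890959770704, 'k1': -0.07813210009668474, 'rvec': array([ 2.14708446, -2.18922745,  0.0813344 ]), 'tvec': array([0.07373441, 0.53036898, 1.67870835])}
wrist {'fx': 344.0546656609629, 'fy': 344.0546656609629, 'cx': 322.83291767535155, 'cy': 243.71967798860484, 'k1': -0.0666553848153397, 'hand_eye': array([[ 9.99999321e-01, -5.41073907e-04,  1.03242106e-03,
        -2.04665288e-04],
       [ 1.80201498e-04,  9.46847200e-01,  3.21683614e-01,
        -8.42159802e-02],
       [-1.15159960e-03, -3.21683210e-01,  9.46846654e-01,
        -1.41848430e-01],
       [ 0.00000000e+00,  0.00000000e+00,  0.00000000e+00,
         1.00000000e+00]])}
```

View pics/scene0.png

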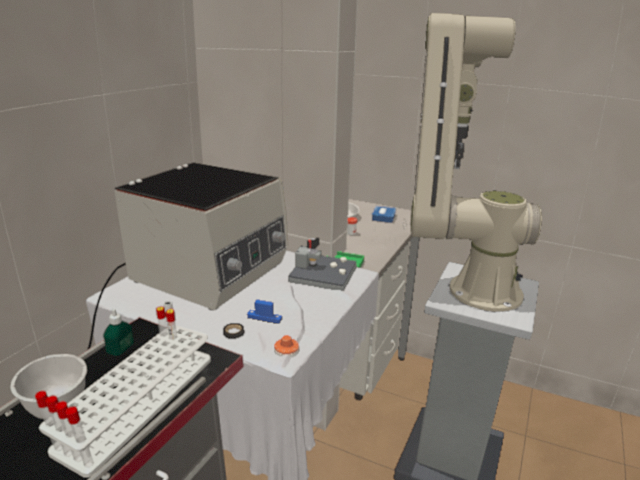

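View pics/top0.png

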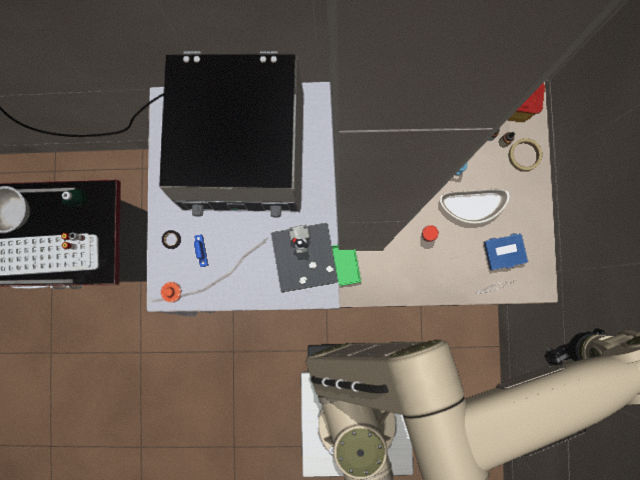

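View pics/wrist0.png

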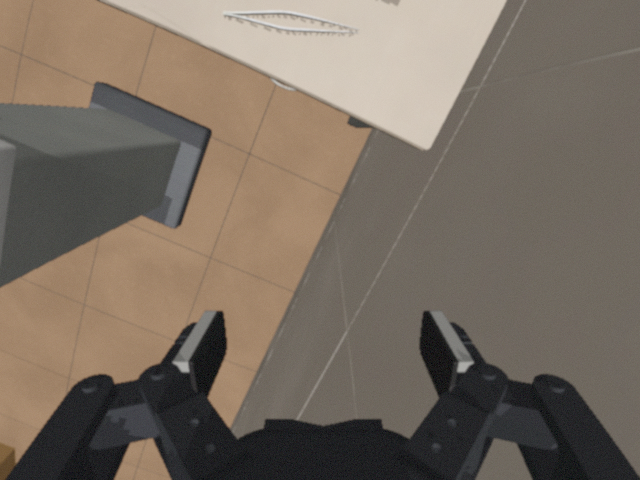

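The top view shows the scraper at about (201,250), the clamp plate around (306,257), the wing at about (300,238) and the trough at (346,266). The chips are at about (303,280), (313,265) and (330,268). Next I'll write helpers and a colour-mask measurement.

```bash
cat > h.py <<'E'
import numpy as np, cv2
from workcell import env
from scipy.spatial.transform import Rotation as R
def qR(q): return R.from_quat([q[1],q[2],q[3],q[0]])
def cam(name, st=None):
    """returns calib, Rcw (cam->world), C"""
    c=env.calibration(name)
    if name!="wrist":
        M=cv2.Rodrigues(np.array(c["rvec"]))[0]; return c,M.T,-M.T@np.array(c["tvec"])
    st=st or env.get_state(); T=qR(st["orientation"]).as_matrix(); H=c["hand_eye"]
    return c,T@H[:3,:3],T@H[:3,3]+st["tcp_pos"]
def ray(cm,uv):
    c,Rw,C=cm
    K=np.array([[c["fx"],0,c["cx"]],[0,c["fy"],c["cy"]],[0,0,1]])
    p=cv2.undistortPoints(np.array(uv,float).reshape(-1,1,2),K,np.array([c["k1"],0,0,0.])).reshape(-1,2)
    d=np.c_[p,np.ones(len(p))]@Rw.T
    return C,d/np.linalg.norm(d,axis=1)[:,None]
def onplane(cm,uv,z):
    C,d=ray(cm,uv); return C+d*((z-C[2])/d[:,2])[:,None]
def tri(cms,uvs):
    A=np.zeros((3,3));b=np.zeros(3);L=[]
    for cm,uv in zip(cms,uvs):
        C,d=ray(cm,uv);d=d[0];P=np.eye(3)-np.outer(d,d);A+=P;b+=P@C;L.append((P,C))
    X=np.linalg.solve(A,b); return X,[np.linalg.norm(P@(X-C)) for P,C in L]
def proj(cm,X):
    c,Rw,C=cm
    p=(np.atleast_2d(X)-C)@Rw; s=p[:,:2]/p[:,2:]; r2=(s**2).sum(1)[:,None]
    s=s*(1+c["k1"]*r2); return np.c_[s[:,0]*c["fx"]+c["cx"],s[:,1]*c["fy"]+c["cy"]]
def snap(name,fn):
    st=env.get_state(); im=env.read_camera(name); cv2.imwrite(f"pics/{fn}.png",im[:,:,::-1])
    np.savez(f"pics/{fn}.npz",p=st["tcp_pos"],o=st["orientation"]); return im,cam(name,st)
def load(name,fn):
    im=cv2.imread(f"pics/{fn}.png")[:,:,::-1]
    if name!="wrist": return im,cam(name)
    z=np.load(f"pics/{fn}.npz"); return im,cam(name,dict(tcp_pos=z["p"],orientation=z["o"]))
def mask(im,lo,hi):
    return cv2.inRange(cv2.cvtColor(np.ascontiguousarray(im),cv2.COLOR_RGB2HSV),np.array(lo),np.array(hi))
def blobs(m,amin=8):
    cs,_=cv2.findContours(m,cv2.RETR_EXTERNAL,cv2.CHAIN_APPROX_NONE)
    out=[]
    for c in sorted(cs,key=cv2.contourArea,reverse=True):
        if cv2.contourArea(c)<amin: break
        mm=cv2.moments(c); out.append((mm["m10"]/mm["m00"],mm["m01"]/mm["m00"],cv2.contourArea(c),cv2.minAreaRect(c)))
    return out
E
python3 - <<'E'
import cv2
im=cv2.imread("pics/top0.png")
cv2.imwrite("pics/topc.png",cv2.resize(im[215:310,145:385],None,fx=3.3,fy=3.3,interpolation=cv2.INTER_CUBIC))
im=cv2.imread("pics/scene0.png")
cv2.imwrite("pics/scc.png",cv2.resize(im[190:370,200:420],None,fx=3.3,fy=3.3,interpolation=cv2.INTER_CUBIC))
from h import *
t,ct=load("top","top0")
m=mask(t,(105,120,60),(125,255,255)); b=[x for x in blobs(m) if x[0]<300]; print(b)
for x in b: print(onplane(ct,[x[:2]],.04), onplane(ct,cv2.boxPoints(x[3]),.022))
m=mask(t,(50,120,60),(75,255,255));
for x in blobs(m)[:3]: print(x,onplane(ct,cv2.boxPoints(x[3]),.022))
m=mask(t[215:310,270:335],(0,0,50),(180,90,90)); 
m=mask(t,(0,0,190),(40,60,255)); 
for x in blobs(m,5):
    if 270<x[0]<340 and 225<x[1]<300: print('chip',x[:3],onplane(ct,[x[:2]],.039))
print(onplane(ct,[[300,238],[272,233],[328,223],[283,292],[338,282]],.03))
for p in [(163,203),(300,210),(335,215),(383,250),(170,291),(430,233),(171,239)]: print(p,onplane(ct,[p],.0))
E
```

```text
[(200.03318903318902, 250.03246753246754, 231.0, ((199.6943359375, 250.3697967529297), (31.206192016601562, 9.460144996643066), 79.3803482055664))]
[[0.51028093 0.44318015 0.04      ]] [[0.55377466 0.4709385  0.022     ]
 [0.55835242 0.44330607 0.022     ]
 [0.46790661 0.42625163 0.022     ]
 [0.46330164 0.45373341 0.022     ]]
(345.9551371455137, 265.975360297536, 717.0, ((345.9134826660156, 263.5154724121094), (40.64279556274414, 21.727724075317383), 79.87532806396484)) [[ 0.51758627  0.06162976  0.022     ]
 [ 0.52749052 -0.00083209  0.022     ]
 [ 0.41087606 -0.01895287  0.022     ]
 [ 0.40104284  0.04314649  0.022     ]]
chip (295.6969696969697, 233.30303030303028, 5.5) [[0.55340097 0.16463875 0.039     ]]
[[0.54037574 0.15298071 0.03      ]
 [0.55663885 0.2343488  0.03      ]
 [0.58252395 0.07089341 0.03      ]
 [0.38501376 0.20429792 0.03      ]
 [0.41084175 0.04521301 0.03      ]]
(163, 203) [[0.65715291 0.56569261 0.        ]]
(300, 210) [[0.62671528 0.15384676 0.        ]]
(335, 215) [[0.60957292 0.05028114 0.        ]]
(383, 250) [[ 0.50282873 -0.08898717  0.        ]]
(170, 291) [[0.39354742 0.54282965 0.        ]]
(430, 233) [[ 0.55032652 -0.22913861  0.        ]]
(171, 239) [[0.54808979 0.5404659  0.        ]]
```

View pics/topc.png

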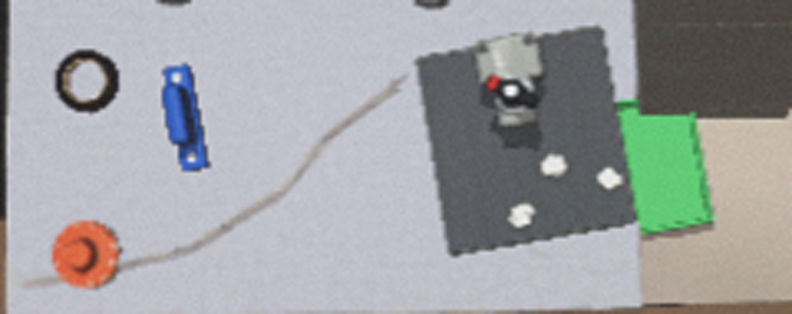

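View pics/scc.png

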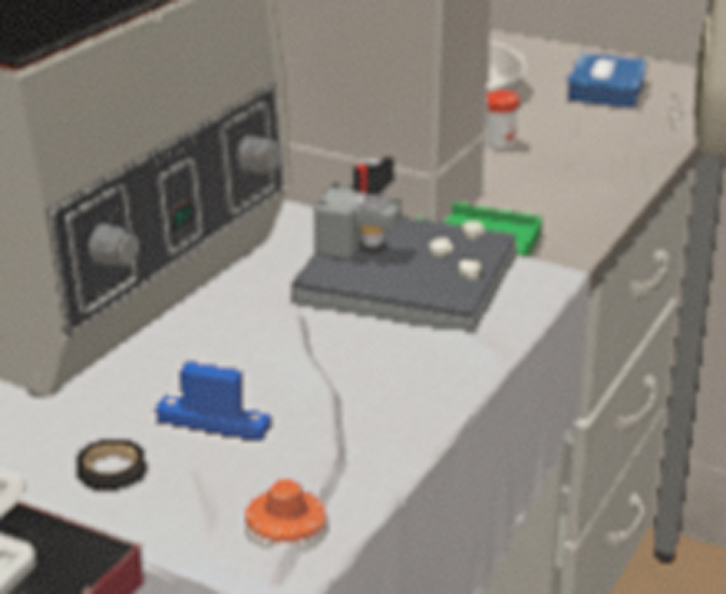

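```bash
python3 - <<'E'
from h import *
t,ct=load("top","top0"); s,cs=load("scene","scene0")
print(ct[2],cs[2],proj(ct,[[ct[2][0],ct[2][1],0.]]), "optical",ct[1][:,2],cs[1][:,2])
for X in [(.55,.05,0),(.5,.05,0),(.5,-.09,0),(.5,-.09,.5),(.6,.05,0),(.6,.05,.5),(.6,.05,1)]: print(X,proj(ct,X),proj(cs,X))
E
python3 - <<'E'
import cv2
im=cv2.imread("pics/scene0.png")
cv2.imwrite("pics/scc2.png",cv2.resize(im[130:300,270:420],None,fx=4,fy=3.5,interpolation=cv2.INTER_CUBIC))
im=cv2.imread("pics/top0.png")
cv2.imwrite("pics/topc2.png",cv2.convertScaleAbs(cv2.resize(im[80:310,260:560],None,fx=2.6,fy=2.6,interpolation=cv2.INTER_CUBIC),alpha=1.6))
E
```

```text
[0.37854372 0.03948845 1.72044618] [-0.08123617  1.33766812  0.70972953] [[340.2103569  293.20317763]] optical [ 0.0899284   0.01404728 -0.99584916] [ 0.39841223 -0.82360231 -0.40366684]
(0.55, 0.05, 0) [[335.48618497 235.00729822]] [[317.50905651 259.55265045]]
(0.5, 0.05, 0) [[335.8158655  251.89995535]] [[330.83453283 262.75437243]]
(0.5, -0.09, 0) [[383.36943856 250.95145131]] [[347.39201505 247.39556216]]
(0.5, -0.09, 0.5) [[400.88633673 233.77339883]] [[354.21270592 105.48737425]]
(0.6, 0.05, 0) [[335.15765385 218.20438501]] [[304.51126759 256.42577539]]
(0.6, 0.05, 0.5) [[333.11812115 187.99299228]] [[306.04514461 108.03817116]]
(0.6, 0.05, 1) [[328.33719488 117.31406534]] [[308.48493255 -74.09947619]]
```

View pics/scc2.png

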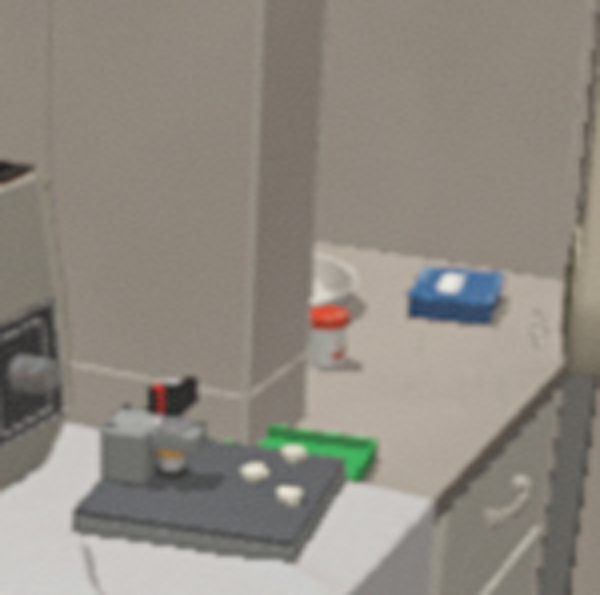

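View pics/topc2.png

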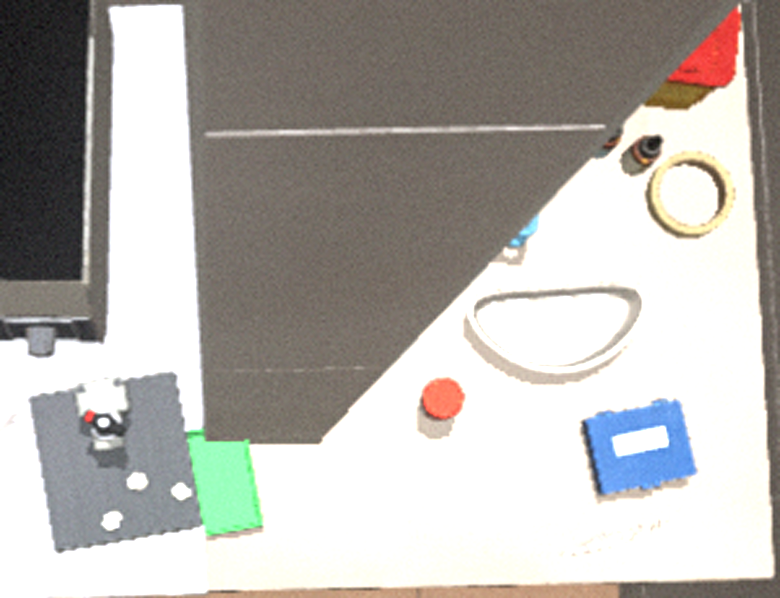

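Measured in the top view: the scraper is at about (0.51, 0.443) with yaw around 10°. The clamp origin is at about (0.48, 0.138) with yaw around 9°. There is a pillar at x > 0.5, y −0.09..0.04, right behind the trough. I'll turn the tool first, so the camera side faces the robot, then go round the pillar.

```bash
python3 -m inch '[[0,0,-1,0,0,0,0],[0,0,-1,0,0,0,0],[0,0,-1,0,0,0,0],[0,0,-1,0,0,0,0],[0,0,-1,0,0,0,0],[0,0,-1,0,0,0,0],[0,0,-1,0,0,0,0],[0,0,-1,0,0,0,0],[0,0,-1,0,0,0,0],[0,0,-1,0,0,0,0],[0,0,-1,0,0,0,0],[0,0,-1,0,0,0,0]]'
python3 -m inch '[[0,0,-1,0,0,0,0],[0,0,-1,0,0,0,0],[0,0,-1,0,0,0,0],[0,0,-1,0,0,0,0],[0,0,-1,0,0,0,0],[0,0,-1,0,0,0,0],[0,0,-1,0,0,0,0],[0,0,-1,0,0,0,0],[0,0,-0.5,0,0,0,0]]'
```

```text
clock: 1.35
tcp_pos: [0.2379, -0.5232, 0.2309]
orientation: [-0.0, 0.964, 0.265, -0.0]
wrist_force: [-0.1, 0.7, 0.7]
finger_gap: 0.0851
clock: 2.25
tcp_pos: [0.238, -0.5232, 0.2309]
orientation: [-0.0, 0.651, 0.759, 0.0]
wrist_force: [-0.3, -0.3, -0.3]
finger_gap: 0.0851
```

```bash
cat >> h.py <<'E'
def go(tx,ty,tz,yaw=None):
    """print the shift in tool axes (mm) to a world target"""
    s=env.get_state(); M=qR(s["orientation"]).as_matrix()
    d=M.T@(np.array([tx,ty,tz])-s["tcp_pos"]); x=M[:,0]
    print("tcp",s["tcp_pos"].round(4),"toolx yaw",np.degrees(np.arctan2(x[1],x[0])).round(2),"tilt",np.degrees(np.arccos(-M[2,2])).round(2),"j",s["joint_pos"].round(2),"shift rows(x50mm)",(d/.05).round(3),"F",s["wrist_force"].round(1),"gap",s["finger_gap"].round(4),"t",s["clock"])
    return d
E
python3 -c "
from h import *
go(.38,-.15,.23);go(.38,.15,.23)"
```

```text
Traceback (most recent call last):
  File "h.py", line 49, in go
    print("tcp",s["tcp_pos"].round(4),"toolx yaw",np.degrees(np.arctan2(x[1],x[0])).round(2),"tilt",np.degrees(np.arccos(-M[2,2])).round(2),"j",s["joint_pos"].round(2),"shift rows(x50mm)",(d/.05).round(3),"F",s["wrist_force"].round(1),"gap",s["finger_gap"].round(4),"t",s["clock"])
                                                                                                                                                                                                                                                 ^^^^^^^^^^^^^^^^^^^^^
AttributeError: 'float' object has no attribute 'round'
```

```bash
sed -i 's/s\["finger_gap"\].round(4)/round(float(s["finger_gap"]),4)/' h.py; python3 -c "
from h import *
go(.38,-.15,.25);go(.38,.15,.25);go(.44,.42,.25)"
```

```text
tcp [ 0.238  -0.5232  0.2309] toolx yaw 98.7 tilt 0.04 j [-1.28  0.31  0.05  1.3   0.   -1.44] shift rows(x50mm) [ 6.949  3.938 -0.377] F [-0.3 -0.3 -0.3] gap 0.0851 t 2.25
tcp [ 0.238  -0.5232  0.2309] toolx yaw 98.7 tilt 0.04 j [-1.28  0.31  0.05  1.3   0.   -1.44] shift rows(x50mm) [12.88   4.846 -0.373] F [-0.3 -0.3 -0.3] gap 0.0851 t 2.25
tcp [ 0.238  -0.5232  0.2309] toolx yaw 98.7 tilt 0.04 j [-1.28  0.31  0.05  1.3   0.   -1.44] shift rows(x50mm) [18.036  6.849 -0.369] F [-0.3 -0.3 -0.3] gap 0.0851 t 2.25
```

```bash
python3 -m inch '[[0,0,0,0.77,0.44,-0.04,0],[0,0,0,0.77,0.44,-0.04,0],[0,0,0,0.77,0.44,-0.04,0],[0,0,0,0.77,0.44,-0.04,0],[0,0,0,0.77,0.44,-0.04,0],[0,0,0,0.77,0.44,-0.04,0],[0,0,0,0.77,0.44,-0.04,0],[0,0,0,0.77,0.44,-0.04,0],[0,0,0,0.77,0.44,-0.04,0]]'
python3 -m inch '[[0,0,0,0.9,0.14,0,0],[0,0,0,0.9,0.14,0,0],[0,0,0,0.9,0.14,0,0],[0,0,0,0.9,0.14,0,0],[0,0,0,0.9,0.14,0,0],[0,0,0,0.6,0.1,0,0],[0,0,0,0,0,0,0],[0,0,0,0,0,0,0]]'
python3 -c "
from h import *
snap('wrist','w1'); go(.38,.15,.25); go(.44,.42,.25)"
```

```text
clock: 3.15
tcp_pos: [0.3831, -0.1499, 0.2493]
orientation: [0.0, 0.653, 0.757, 0.0]
wrist_force: [1.1, 0.4, 0.1]
finger_gap: 0.0855
clock: 3.95
tcp_pos: [0.3847, 0.107, 0.2491]
orientation: [-0.0, 0.652, 0.758, -0.0]
wrist_force: [-0.5, 0.4, -0.3]
finger_gap: 0.0853
tcp [0.3848 0.1063 0.2491] toolx yaw 98.49 tilt 0.04 j [ 0.07 -0.03 -0.32  1.29 -0.   -0.08] shift rows(x50mm) [ 0.878  0.034 -0.018] F [ 0.2  0.3 -0.6] gap 0.0854 t 4.0
tcp [0.3848 0.1063 0.2491] toolx yaw 98.49 tilt 0.04 j [ 0.07 -0.03 -0.32  1.29 -0.   -0.08] shift rows(x50mm) [ 6.042  2.018 -0.022] F [ 0.2  0.3 -0.6] gap 0.0854 t 4.0
```

View pics/w1.png

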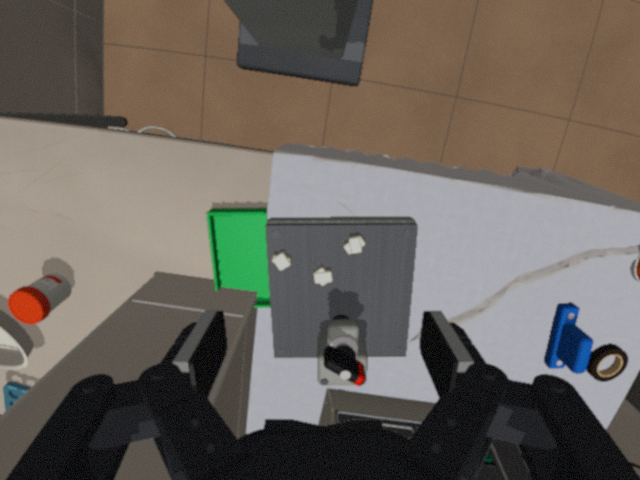

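Wrist view from over the clamp: plate corners at about (268,218), (415,219), (407,356) and (274,357); chips at (282,262), (354,245) and (323,277); wing at about (345,365), with its red end at (360,378). The scraper is at (568,338).

```bash
python3 - <<'E'
from h import *
im,c=load("wrist","w1"); t,ct=load("top","top0"); s,cs=load("scene","scene0")
P=onplane(c,[(268,218),(415,219),(407,356),(274,357)],.03)[:,:2]; print(P.round(4))
e=[P[3]-P[0],P[2]-P[1],P[1]-P[0],P[2]-P[3]]; print([np.degrees(np.arctan2(v[1],v[0])).round(2) for v in e],[np.linalg.norm(v).round(4) for v in e],"mid",P.mean(0))
# chips
m=mask(im,(0,0,150),(60,70,255)); m[:225]=0;m[300:]=0;m[:,:272]=0;m[:,400:]=0
for b in blobs(m,20): print("chip",np.round(b[:3],1),onplane(c,[b[:2]],.036)[0].round(4))
mt=cv2.inRange(np.ascontiguousarray(t),(140,140,130),(255,255,255)); mt[:255]=0;mt[290:]=0;mt[:,:285]=0;mt[:,336:]=0
for b in blobs(mt,5): print("topchip",np.round(b[:3],1),onplane(ct,[b[:2]],.036)[0].round(4))
# red end
for n,(i,cc) in dict(w=(im,c),t=(t,ct),s=(s,cs)).items():
    m=mask(i,(0,150,80),(8,255,255))|mask(i,(172,150,80),(180,255,255))
    print(n,[np.round(b[:3],1) for b in blobs(m,2)])
m=mask(im,(105,120,60),(125,255,255))
for b in blobs(m,50): print("blue",np.round(b[:3],1),b[3])
# pillar bottom edges
print(onplane(c,[(155,272),(255,290),(247,400)],0.0).round(3))
E
python3 - <<'E'
import cv2
im=cv2.imread("pics/w1.png")
cv2.imwrite("pics/w1c.png",cv2.resize(im[300:400,230:430],None,fx=4,fy=4,interpolation=cv2.INTER_CUBIC))
E
```

```text
[[0.4051 0.0501]
 [0.3822 0.208 ]
 [0.5574 0.2406]
 [0.5837 0.0749]]
[np.float64(7.89), np.float64(10.53), np.float64(98.23), np.float64(99.0)] [np.float64(0.1803), np.float64(0.1782), np.float64(0.1596), np.float64(0.1678)] mid [0.48209296 0.14340495]
chip [354.3 245.2 223.5] [0.4198 0.1472 0.036 ]
chip [322.3 276.8 198.5] [0.4623 0.1182 0.036 ]
chip [280.9 261.4 176.5] [0.4508 0.07   0.036 ]
topchip [324.3 287.1  92. ] [0.3969 0.0847 0.036 ]
topchip [302.6 279.8  30.5] [0.4189 0.1469 0.036 ]
topchip [312.3 264.6  28.5] [0.4621 0.1181 0.036 ]
topchip [329.2 268.5  23.5] [0.4498 0.0697 0.036 ]
w [array([  28.4,  305.1, 1110. ]), array([359.8, 376.6,  86. ]), array([ 55.1, 278.7,  16. ])]
t [array([533.8, 101.2, 382.5]), array([170. , 291.5, 224. ]), array([429.9, 232.9, 161.5]), array([293.9, 239.6,   4.5])]
s [array([ 164.1,  436.3, 1204.5]), array([ 57.3, 406.8, 566. ]), array([165.4, 315.4, 100. ]), array([286.8, 343.5,  64. ]), array([351.6, 220.2,  29. ]), array([309.4, 242.7,   7. ])]
blue [ 568.   341.5 2059.5] ((572.0917358398438, 338.1098327636719), (43.63199234008789, 66.36415100097656), 13.240520477294922)
[[ 0.504 -0.088  0.   ]
 [ 0.509  0.039  0.   ]
 [ 0.689  0.042  0.   ]]
```

View pics/w1c.png

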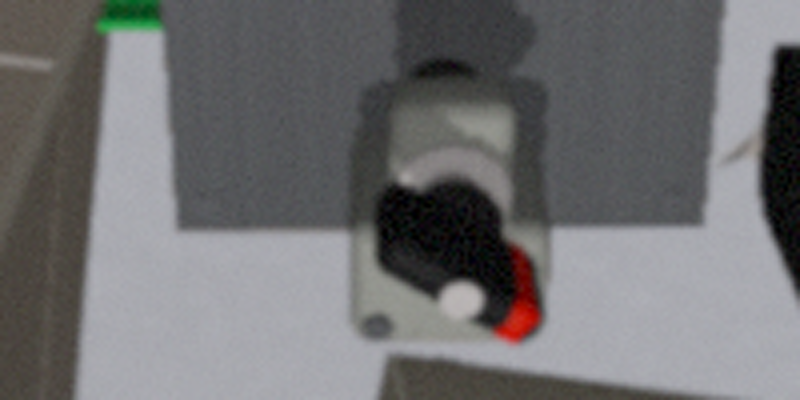

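```bash
python3 - <<'E'
from h import *
im,c=load("wrist","w1"); t,ct=load("top","top0")
print(tri([c,ct],[(345,374.5),(299.6,242.3)]))
a=onplane(c,[(345,374.5)],.125)[0]; b=onplane(c,[(361,380)],.124)[0]; print(a,b,np.degrees(np.arctan2(*(b-a)[[1,0]])))
E
python3 -m inch '[[0,0,0,0.86,0.28,0,0],[0,0,0,0.86,0.28,0,0],[0,0,0,0.86,0.28,0,0],[0,0,0,0.86,0.28,0,0],[0,0,0,0.86,0.28,0,0],[0,0,0,0.86,0.28,0,0],[0,0,0,0.86,0.28,0,0],[0,0,0,0,0,0,0],[0,0,0,0,0,0,0]]'
python3 -c "
from h import *
snap('wrist','w2'); go(.44,.42,.25)"
```

```text
(array([0.51934261, 0.14829536, 0.12558144]), [np.float64(0.0004771301764740138), np.float64(0.0004771301764739857)])
[0.51974827 0.14888579 0.125     ] [0.52478755 0.16542692 0.124     ] 73.05656805948405
clock: 4.9
tcp_pos: [0.4384, 0.4178, 0.248]
orientation: [0.0, 0.653, 0.757, -0.001]
wrist_force: [-0.5, -0.5, -0.2]
finger_gap: 0.0853
tcp [0.4382 0.4171 0.2486] toolx yaw 98.36 tilt 0.11 j [ 0.63  0.37  0.17  1.37 -0.    0.48] shift rows(x50mm) [ 0.052  0.043 -0.028] F [ 0.6 -0.6  1. ] gap 0.0852 t 4.95
```

View pics/w2.png

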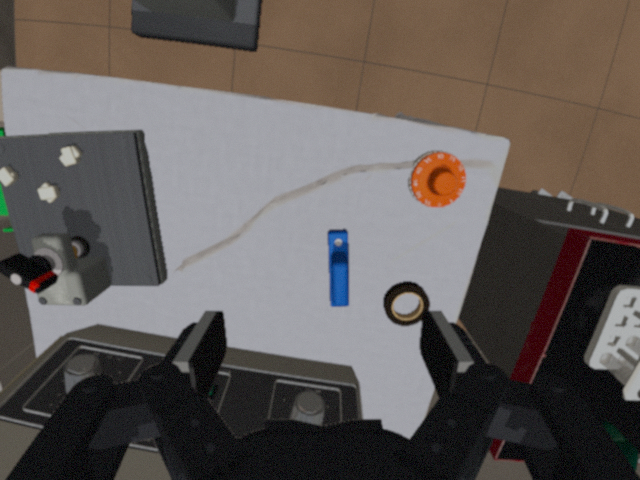

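The scraper now sits at about (339,267) and the tape at (406,303). The oven panel with its knobs is along the bottom. I'll zoom in and measure the scraper.

Run:
```python
from h import *
im,c=load("wrist","w2")
cv2.imwrite("pics/w2c.png",cv2.resize(np.ascontiguousarray(im[215:325,280:440,::-1]),None,fx=5,fy=5,interpolation=cv2.INTER_CUBIC))
g=np.ascontiguousarray(im); hsv=cv2.cvtColor(g,cv2.COLOR_RGB2HSV)
for v0,n in((0,"all"),(150,"bright")):
    m=mask(im,(100,120,v0),(125,255,255)); b=blobs(m,50)
    print(n,[(np.round(x[:3],1),x[3]) for x in b])
print(hsv[[235,250,270,290,300],339],)
print("knob",onplane(c,[(308,405),(300,392),(60,338),(358,385)],0.1).round(3))
```

```text
all [(array([ 338.2,  267.4, 1280.5]), ((338.40679931640625, 267.703125), (75.0583267211914, 18.8228816986084), 88.09085083007812))]
bright [(array([339.8, 285.1, 395. ]), ((338.0, 285.5), (39.0, 14.0), 90.0)), (array([335.5, 239.7, 132. ]), ((337.5, 244.0), (20.0, 17.0), 90.0))]
[[107 193 172]
 [107 229 118]
 [107 208 169]
 [106 200 170]
 [106 204 169]]
knob [[0.639 0.431 0.1  ]
 [0.622 0.421 0.1  ]
 [0.597 0.165 0.1  ]
 [0.604 0.48  0.1  ]]
```

View pics/w2c.png

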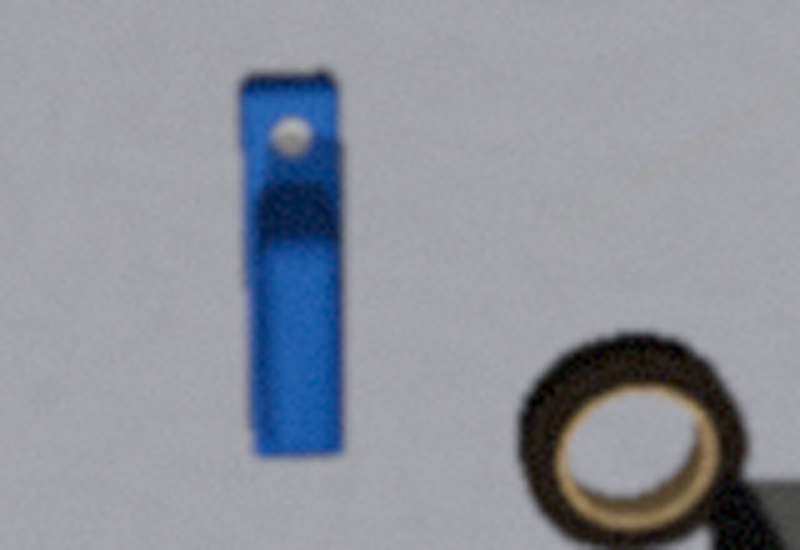

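Run:
```python
from h import *
im,c=load("wrist","w1")
cv2.imwrite("pics/w1s.png",cv2.resize(np.ascontiguousarray(im[290:390,530:630,::-1]),None,fx=6,fy=6,interpolation=cv2.INTER_CUBIC))
im,c=load("wrist","w2")
H=onplane(c,[(340.4,284.2)],.061)[0]; S=onplane(c,[(338.2,242)],.022)[0]; d=H-S
print(H,S,np.degrees(np.arctan2(d[1],d[0])),np.linalg.norm(d[:2]))
P=onplane(c,[(332.4,263),(347.4,263),(348.4,306),(333.4,305.5)],.061); print(P.round(4))
```

```text
[0.50980084 0.44694374 0.061     ] [0.47652552 0.44074856 0.022     ] 10.546556174813869 0.033847112315283846
[[0.4873 0.4349 0.061 ]
 [0.485  0.4502 0.061 ]
 [0.5341 0.4597 0.061 ]
 [0.5359 0.4436 0.061 ]]
```

View pics/w1s.png

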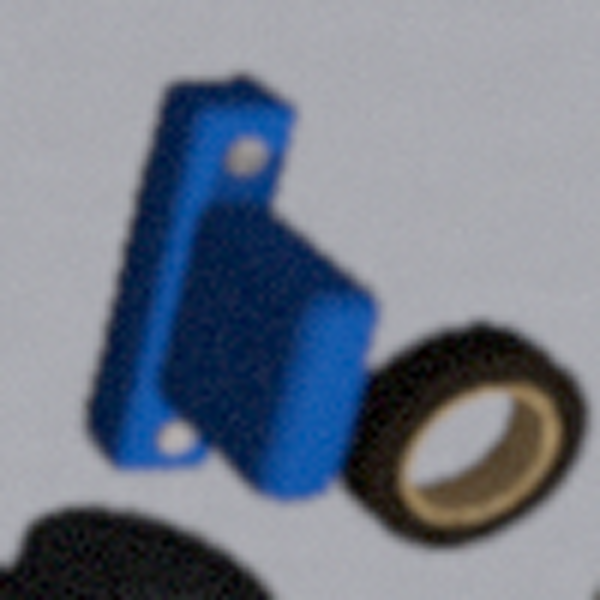

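```bash
python3 - <<'E'
from h import *
_,a=load("wrist","w1");_,b=load("wrist","w2");
print("screw",tri([a,b],[(570.8,315.8),(338.2,242)]))
print("top",tri([a,b],[(583.3,355.3),(340.4,284.2)]))
S=onplane(a,[(570.8,315.8),(559.2,363)],.022);d=S[1]-S[0];print(S,np.degrees(np.arctan2(d[1],d[0])),S.mean(0))
E
python3 -c "
from h import *
go(.509,.4455,.10); go(.509,.4455,.029)"
```

```text
screw (array([0.4766834 , 0.44076518, 0.02172369]), [np.float64(6.61467658042432e-05), np.float64(6.61467658042937e-05)])
top (array([0.51119213, 0.44746419, 0.05707981]), [np.float64(0.0003879030409254326), np.float64(0.0003879030409256116)])
[[0.47662531 0.44051391 0.022     ]
 [0.54829257 0.45415563 0.022     ]] 10.77720696712155 [0.51245894 0.44733477 0.022     ]
tcp [0.4382 0.4171 0.2486] toolx yaw 98.36 tilt 0.11 j [ 0.63  0.37  0.17  1.37 -0.    0.48] shift rows(x50mm) [0.36  1.487 2.97 ] F [ 0.6 -0.6  1. ] gap 0.0852 t 4.95
tcp [0.4382 0.4171 0.2486] toolx yaw 98.36 tilt 0.11 j [ 0.63  0.37  0.17  1.37 -0.    0.48] shift rows(x50mm) [0.362 1.488 4.39 ] F [ 0.6 -0.6  1. ] gap 0.0852 t 4.95
```

```bash
python3 -m inch '[[0,0,-0.07,0.09,0.32,0.69,0],[0,0,-0.07,0.09,0.32,0.69,0],[0,0,-0.07,0.09,0.32,0.69,0],[0,0,-0.07,0.09,0.32,0.69,0],[0,0,0,0,0,0,0],[0,0,0,0,0,0,0]]'
python3 -c "
from h import *
go(.4997,.4448,.029)
snap('wrist','w3')"
```

```text
clock: 5.55
tcp_pos: [0.4979, 0.4445, 0.1114]
orientation: [-0.0, 0.639, 0.769, -0.001]
wrist_force: [0.8, -0.1, 0.6]
finger_gap: 0.0856
tcp [0.4979 0.4445 0.1114] toolx yaw 100.55 tilt 0.13 j [ 0.61  0.55  0.11  1.13 -0.    0.42] shift rows(x50mm) [1.000e-03 3.900e-02 1.648e+00] F [ 0.8 -0.1  0.6] gap 0.0856 t 5.55
```

View pics/w3.png

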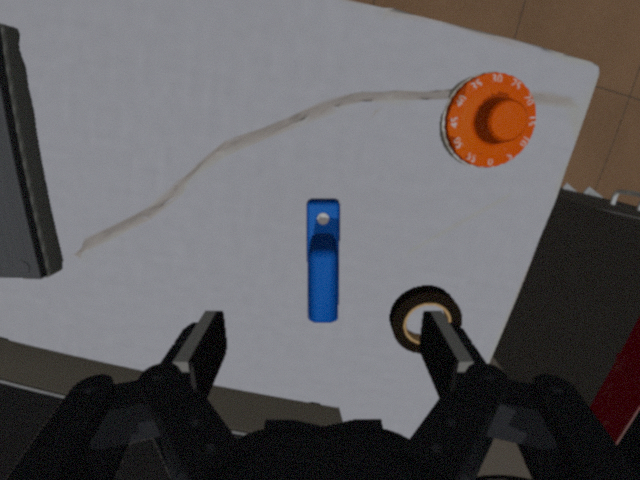

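```bash
python3 -m inch '[[0,0,0,0,0.02,0.55,0],[0,0,0,0,0.02,0.55,0],[0,0,0,0,0,0.54,0],[0,0,0,0,0,0,0],[0,0,0,0,0,0,0.9],[0,0,0,0,0,0,1],[0,0,0,0,0,0,1],[0,0,0,0,0,0,1],[0,0,0,0,0,0,1]]' 60
python3 -c "
from h import *
go(.4997,.4448,.029)"
```

```text
clock: 6.5
tcp_pos: [0.5004, 0.4474, 0.0302]
orientation: [0.0, 0.638, 0.77, 0.001]
wrist_force: [-1.0, -0.9, 4.7]
finger_gap: 0.0169
tcp [0.5004 0.4474 0.0302] toolx yaw 100.69 tilt 0.08 j [ 0.61  0.61  0.01  0.96 -0.    0.42] shift rows(x50mm) [-0.048 -0.023  0.024] F [-1.  -0.9  4.7] gap 0.0169 t 6.5
```

```bash
python3 -m inch '[[0,0,0,0,0,-0.4,1],[0,0,0,0,-0.1,-0.8,1],[0,0,0.1,0,-0.2,-0.6,1],[0,0,0.11,0,0,0,1],[0,0,0,0,0,0,1]]' 60
python3 -c "
from h import *
go(.4172,.1808,.12)
snap('wrist','w4')"
```

```text
clock: 7.0
tcp_pos: [0.4854, 0.4446, 0.1198]
orientation: [0.0, 0.649, 0.761, 0.001]
wrist_force: [0.0, -0.2, -2.3]
finger_gap: 0.017
tcp [0.4854 0.4446 0.1198] toolx yaw 99.02 tilt 0.09 j [ 0.62  0.52  0.09  1.13 -0.    0.46] shift rows(x50mm) [-4.997 -2.175 -0.009] F [ 0.  -0.2 -2.3] gap 0.017 t 7.0
```

View pics/w4.png

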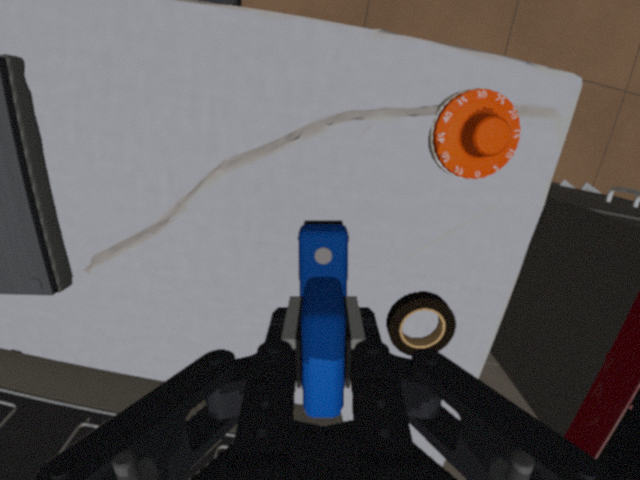

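```bash
python3 - <<'E'
from h import *
im,c=load("wrist","w4"); s=env.get_state()
p=onplane(c,[(323,256.5)],.1118)[0]; print(((p-s["tcp_pos"])@qR(s["orientation"]).as_matrix())*1000)
E
python3 -m inch '[[0,0,0,-0.7,-0.31,0,1],[0,0,0,-0.71,-0.31,0,1],[0,0,0,-0.71,-0.31,0,1],[0,0,0,-0.72,-0.31,0,1],[0,0,0,-0.72,-0.31,0,1],[0,0,0,-0.72,-0.31,0,1],[0,0,0,-0.72,-0.31,0,1],[0,0,0,0,0,0,1],[0,0,0,0,0,0,1]]' 60
python3 -c "
from h import *
go(.4172,.1808,.064)
snap('wrist','w5')"
```

```text
[  0.95303999 -23.7460125    6.63943601]
clock: 7.95
tcp_pos: [0.4164, 0.1794, 0.118]
orientation: [-0.001, 0.65, 0.76, -0.001]
wrist_force: [0.4, 0.1, -1.5]
finger_gap: 0.0172
tcp [0.4164 0.1794 0.118 ] toolx yaw 98.89 tilt 0.13 j [ 0.23  0.15 -0.45  0.97  0.    0.07] shift rows(x50mm) [0.026 0.023 1.08 ] F [ 0.4  0.1 -1.5] gap 0.0172 t 7.95
```

View pics/w5.png

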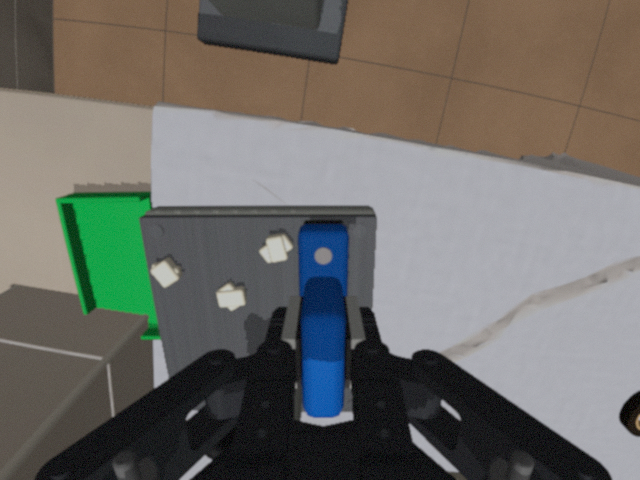

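Plate edges line up with the scraper, and the chips at (277,248), (231,297) and (165,272) are all on its trough side. I'll lower it onto the plate now and watch the force.

```bash
python3 -m inch '[[0,0,0,0.1,0.02,0.4,1],[0,0,0,0,0,0.5,1],[0,0,0,0,0,0.16,1],[0,0,0,0,0,0,1],[0,0,0,0,0,0,1]]' 60
python3 -m inch '[[0,0,0,0,0,0.03,1],[0,0,0,0,0,0,1]]'
python3 -c "
from h import *
go(.4172,.1808,.060)"
```

```text
clock: 8.5
tcp_pos: [0.4177, 0.186, 0.0665]
orientation: [-0.0, 0.649, 0.761, -0.0]
wrist_force: [0.9, 0.1, -1.7]
finger_gap: 0.0171
clock: 8.7
tcp_pos: [0.4181, 0.1857, 0.0655]
orientation: [0.001, 0.649, 0.761, 0.001]
wrist_force: [-0.3, 1.1, -1.2]
finger_gap: 0.017
tcp [0.4181 0.1857 0.0655] toolx yaw 99.02 tilt 0.09 j [ 0.24  0.21 -0.52  0.83 -0.    0.08] shift rows(x50mm) [-0.095 -0.034  0.11 ] F [-0.3  1.1 -1.2] gap 0.017 t 8.7
```

```bash
python3 -m inch '[[0,0,0,0,0,0.06,1],[0,0,0,0,0,0,1]]'
python3 -m inch '[[0,0,0,0,0,0.03,1],[0,0,0,0,0,0,1]]'
python3 -c "
from h import *
go(.4172,.1808,.060)"
```

```text
clock: 8.9
tcp_pos: [0.4174, 0.1854, 0.0618]
orientation: [0.0, 0.649, 0.76, 0.0]
wrist_force: [-0.7, -1.0, -1.1]
finger_gap: 0.0175
clock: 9.1
tcp_pos: [0.4175, 0.1854, 0.0603]
orientation: [0.0, 0.649, 0.76, 0.0]
wrist_force: [0.3, -0.3, -0.8]
finger_gap: 0.0169
tcp [0.4175 0.1854 0.0603] toolx yaw 99.0 tilt 0.02 j [ 0.24  0.22 -0.53  0.82 -0.    0.08] shift rows(x50mm) [-0.091 -0.021  0.007] F [ 0.3 -0.3 -0.8] gap 0.0169 t 9.1
```

```bash
python3 -m inch '[[0,0,0,0,0,0.02,1],[0,0,0,0,0,0,1]]'
python3 -m inch '[[0,0,0,0,0,0.02,1],[0,0,0,0,0,0,1]]'
python3 -c "
from h import *
go(.4369,.0564,.060)"
```

```text
clock: 9.3
tcp_pos: [0.4174, 0.1854, 0.0602]
orientation: [0.0, 0.649, 0.76, 0.0]
wrist_force: [-2.8, -1.6, 7.5]
finger_gap: 0.0174
clock: 9.5
tcp_pos: [0.4174, 0.1855, 0.0601]
orientation: [0.0, 0.649, 0.761, 0.0]
wrist_force: [-6.3, -1.8, 17.8]
finger_gap: 0.0172
tcp [0.4174 0.1855 0.0601] toolx yaw 99.02 tilt 0.06 j [ 0.24  0.22 -0.53  0.82 -0.    0.08] shift rows(x50mm) [-2.611 -0.02   0.003] F [-6.3 -1.8 17.8] gap 0.0172 t 9.5
```

```bash
python3 -m inch '[[0,0,0,0,0,-0.03,1],[0,0,0,-0.05,0,0,1],[0,0,0,-0.1,0,0,1],[0,0,0,-0.15,0,0,1],[0,0,0,-0.15,0,0,1],[0,0,0,-0.15,0,0,1],[0,0,0,-0.15,0,0,1],[0,0,0,-0.15,0,0,1],[0,0,0,-0.15,0,0,1],[0,0,0,-0.1,0,0,1],[0,0,0,0,0,0,1]]'
python3 -c "
from h import *
go(.4369,.0564,.060)
snap('wrist','w6')"
```

```text
clock: 10.6
tcp_pos: [0.4272, 0.128, 0.0602]
orientation: [0.0, 0.65, 0.76, 0.001]
wrist_force: [0.1, 2.6, 6.0]
finger_gap: 0.0171
tcp [0.4272 0.128  0.0602] toolx yaw 98.96 tilt 0.07 j [ 0.11  0.2  -0.56  0.81  0.   -0.05] shift rows(x50mm) [-1.445 -0.031  0.003] F [0.1 2.6 6. ] gap 0.0171 t 10.6
```

View pics/w6.png

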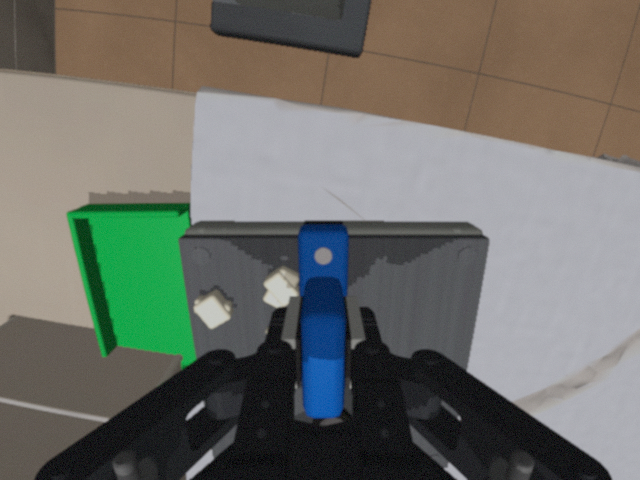

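The scraper is pushing the chips at (280,287) and (212,309) ahead of it; the third is hidden behind the finger. I'll continue to the edge, slower.

```bash
python3 -m inch '[[0,0,0,-0.08,0,0,1],[0,0,0,-0.15,0,0,1],[0,0,0,-0.15,0,0,1],[0,0,0,-0.15,0,0,1],[0,0,0,-0.12,0,0,1],[0,0,0,-0.1,0,0,1],[0,0,0,-0.1,0,0,1],[0,0,0,-0.1,0,0,1],[0,0,0,-0.1,0,0,1],[0,0,0,0,0,0,1]]'
python3 -c "
from h import *
go(.4369,.0564,.060)
snap('wrist','w7')"
```

```text
clock: 11.65
tcp_pos: [0.4351, 0.0764, 0.0602]
orientation: [0.0, 0.65, 0.76, 0.001]
wrist_force: [-1.2, 2.8, 6.9]
finger_gap: 0.017
tcp [0.4351 0.0764 0.0602] toolx yaw 98.98 tilt 0.08 j [-0.01  0.19 -0.57  0.81  0.   -0.17] shift rows(x50mm) [-0.401 -0.028  0.003] F [-1.2  2.8  6.9] gap 0.017 t 11.65
```

View pics/w7.png

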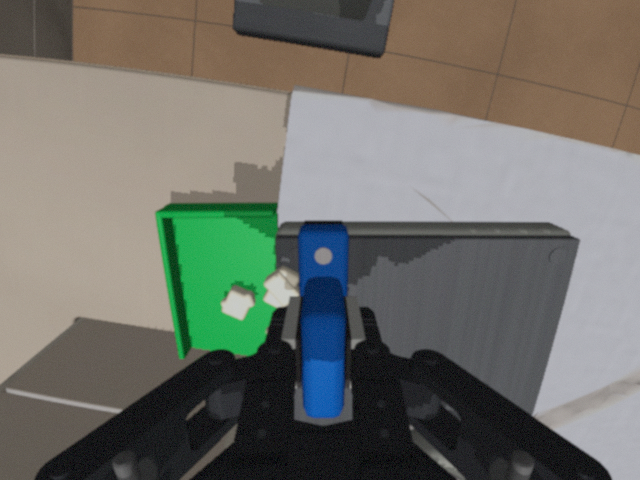

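One chip is in the trough at (238,302) and the second is at the lip at (282,285). I'll push on by 22 mm.

```bash
python3 -m inch '[[0,0,0,-0.09,0,0,1],[0,0,0,-0.09,0,0,1],[0,0,0,-0.09,0,0,1],[0,0,0,-0.09,0,0,1],[0,0,0,-0.09,0,0,1],[0,0,0,0,0,0,1]]'
python3 -c "
from h import *
go(.4369,.0564,.060)
snap('wrist','w8');snap('top','t8')"
python3 - <<'E'
import cv2
im=cv2.imread("pics/t8.png")
cv2.imwrite("pics/t8c.png",cv2.resize(im[180:330,240:420],None,fx=4,fy=4,interpolation=cv2.INTER_CUBIC))
E
```

```text
clock: 12.3
tcp_pos: [0.4385, 0.0543, 0.0601]
orientation: [-0.0, 0.65, 0.76, 0.001]
wrist_force: [0.6, 3.8, 6.5]
finger_gap: 0.0167
tcp [0.4385 0.0543 0.0601] toolx yaw 98.99 tilt 0.07 j [-0.06  0.19 -0.57  0.81  0.   -0.22] shift rows(x50mm) [ 0.047 -0.025  0.003] F [0.6 3.8 6.5] gap 0.0167 t 12.3
```

View pics/w8.png

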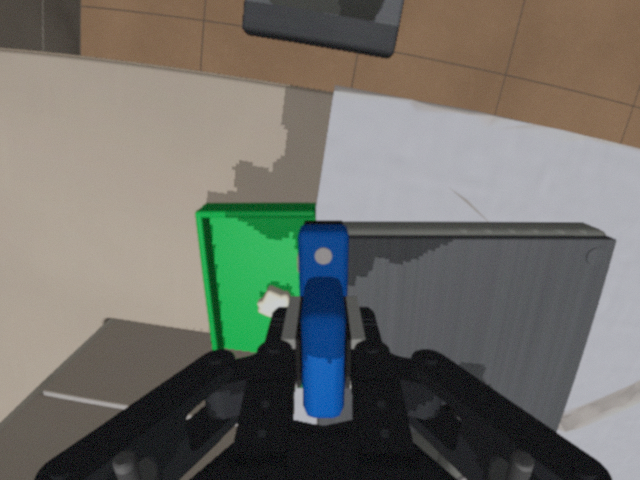

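View pics/t8c.png

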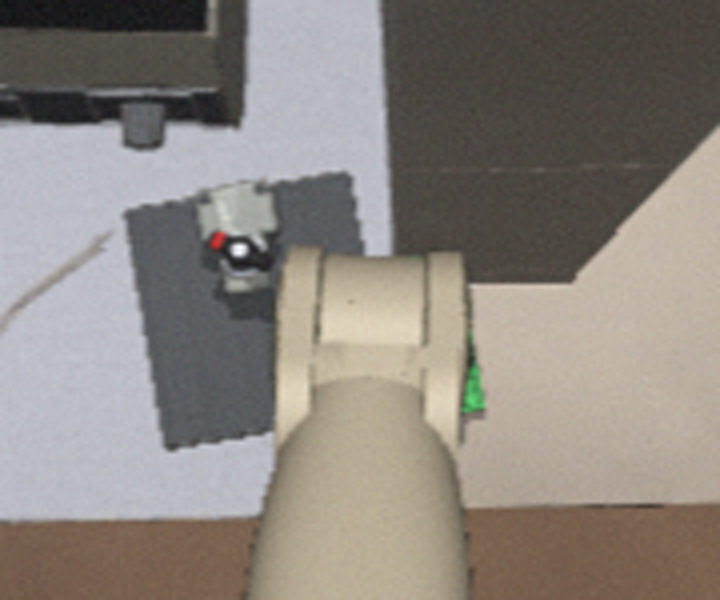

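```bash
python3 -m inch '[[0,0,0,0,0,-0.3,1],[0,0,0,0,0,-0.7,1],[0,0,0,0.5,-0.1,-0.2,1],[0,0,0,0.7,-0.1,0,1],[0,0,0,0.7,0,0,1],[0,0,0,0.5,0,0,1],[0,0,0,0,0,0,1],[0,0,0,0,0,0,1]]'
python3 -c "
from h import *
go(.4369,.0564,.060)
snap('wrist','w9')
im,c=load('wrist','w1'); print(onplane(c,[(330,390),(418,400)],0.)); print(onplane(c,[(330,390)],.25))
im,c=load('top','top0'); print(onplane(c,[(300,210),(163,203),(295,187),(299,215)],0),onplane(c,[(300,210),(295,187),(299,215)],.2))"
```

```text
clock: 13.2
tcp_pos: [0.4089, 0.1709, 0.1191]
orientation: [0.0, 0.649, 0.761, -0.001]
wrist_force: [0.1, 0.8, -0.6]
finger_gap: 0.0171
tcp [0.4089 0.1709 0.1191] toolx yaw 99.06 tilt 0.13 j [ 0.22  0.13 -0.47  0.97 -0.    0.06] shift rows(x50mm) [-2.347  0.195  1.185] F [ 0.1  0.8 -0.6] gap 0.0171 t 13.2
[[0.65140895 0.15760872 0.        ]
 [0.65182779 0.28716768 0.        ]]
[[0.42910771 0.11783189 0.25      ]]
[[0.62671528 0.15384676 0.        ]
 [0.65715291 0.56569261 0.        ]
 [0.69622612 0.1678407  0.        ]
 [0.61181574 0.15701931 0.        ]] [[0.59786561 0.14055273 0.2       ]
 [0.65929588 0.15291989 0.2       ]
 [0.58469812 0.14335648 0.2       ]]
```

View pics/w9.png

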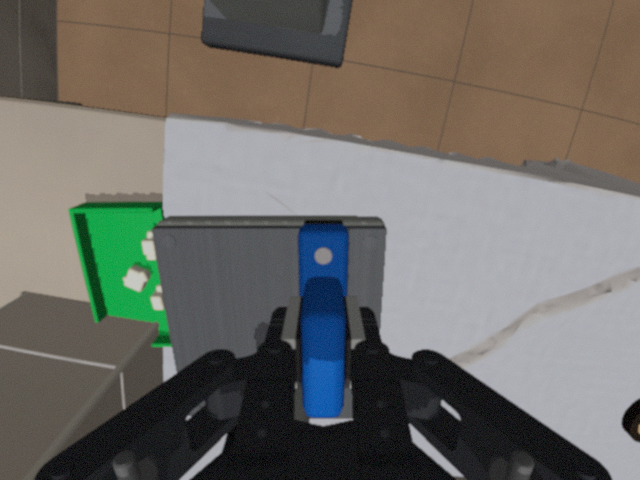

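All three chips are now in the trough, at about (150,245), (137,278) and (157,298), and the visible plate is clear. Next, the scraper goes back to its free spot on the table.

```bash
python3 -m inch '[[0,0,0,0.7,0.05,0,1],[0,0,0,0.85,0.3,0,1],[0,0,0,0.85,0.3,0,1],[0,0,0,0.85,0.4,0,1],[0,0,0,0.85,0.4,0,1],[0,0,0,0.8,0.3,0,1],[0,0,0,0,0,0,1],[0,0,0,0,0,0,1]]'
python3 -c "
from h import *
go(.49,.425,.033)"
```

```text
clock: 14.05
tcp_pos: [0.4579, 0.4264, 0.1184]
orientation: [0.0, 0.649, 0.76, -0.001]
wrist_force: [-0.6, -0.8, -1.7]
finger_gap: 0.0168
tcp [0.4579 0.4264 0.1184] toolx yaw 98.99 tilt 0.14 j [ 0.62  0.46 -0.01  1.1  -0.    0.46] shift rows(x50mm) [-0.124  0.632  1.708] F [-0.6 -0.8 -1.7] gap 0.0168 t 14.05
```

```bash
python3 -m inch '[[0,0,0,0,0.2,0.6,1],[0,0,0,0,0.1,0.6,1],[0,0,0,0,0,0.48,1],[0,0,0,0,0,0,1],[0,0,0,0,0,0.03,1],[0,0,0,0,0,0,1]]'
python3 -c "
from h import *
go(.49,.425,.0302)"
```

```text
clock: 14.65
tcp_pos: [0.473, 0.429, 0.0357]
orientation: [0.0, 0.65, 0.76, 0.0]
wrist_force: [0.6, -0.5, -0.4]
finger_gap: 0.0173
tcp [0.473  0.429  0.0357] toolx yaw 98.95 tilt 0.06 j [ 0.61  0.55 -0.09  0.93 -0.    0.45] shift rows(x50mm) [-0.132  0.324  0.11 ] F [ 0.6 -0.5 -0.4] gap 0.0173 t 14.65
```

```bash
python3 -m inch '[[0,0,0,0,0,0.08,1],[0,0,0,0,0,0,1]]'
python3 -m inch '[[0,0,0,0,0,0.04,1],[0,0,0,0,0,0,1]]'
```

```text
clock: 14.85
tcp_pos: [0.4725, 0.4296, 0.0309]
orientation: [0.0, 0.649, 0.76, 0.0]
wrist_force: [-0.9, -0.9, -0.8]
finger_gap: 0.0166
clock: 15.05
tcp_pos: [0.4724, 0.4298, 0.0302]
orientation: [0.0, 0.649, 0.761, 0.001]
wrist_force: [-3.0, -2.3, 9.0]
finger_gap: 0.0168
```

```bash
python3 -m inch '[[0,0,0,0,0,-0.02,0.6],[0,0,0,0,0,0,0],[0,0,0,0,0,0,0],[0,0,0,0,0,0,0],[0,0,0,0,-0.02,-0.5,0],[0,0,0,0,-0.3,-0.9,0],[0,0,0,0,-0.3,-0.9,0],[0,0,0,0,-0.2,-0.9,0],[0,0,0,0,0,0,0]]'
python3 - <<'E'
from h import *
go(.45,.15,.25)
im,_=snap('scene','s10')
cv2.imwrite("pics/s10c.png",cv2.resize(np.ascontiguousarray(im[60:330,180:480,::-1]),None,fx=2.6,fy=2.2,interpolation=cv2.INTER_CUBIC))
snap('wrist','w10')
im=cv2.imread("pics/top0.png")
cv2.imwrite("pics/top0g.png",cv2.resize(im[310:400,520:640],None,fx=6,fy=6,interpolation=cv2.INTER_CUBIC))
E
```

```text
clock: 15.95
tcp_pos: [0.4335, 0.4254, 0.1968]
orientation: [0.001, 0.649, 0.761, 0.006]
wrist_force: [0.2, 1.4, 0.3]
finger_gap: 0.0857
tcp [0.4335 0.4254 0.1968] toolx yaw 99.07 tilt 0.65 j [0.64 0.38 0.05 1.24 0.   0.49] shift rows(x50mm) [-5.486 -0.532 -1.1  ] F [0.2 1.4 0.3] gap 0.0857 t 15.95
```

View pics/s10c.png

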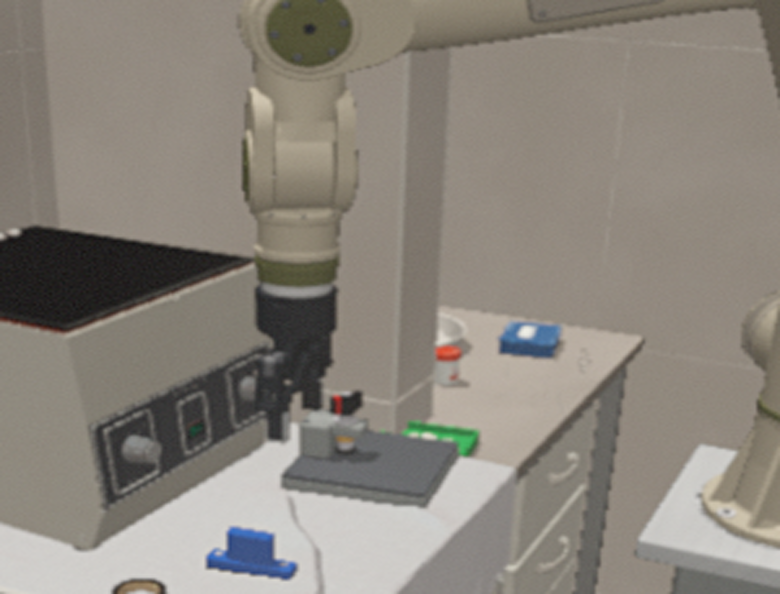

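View pics/top0g.png

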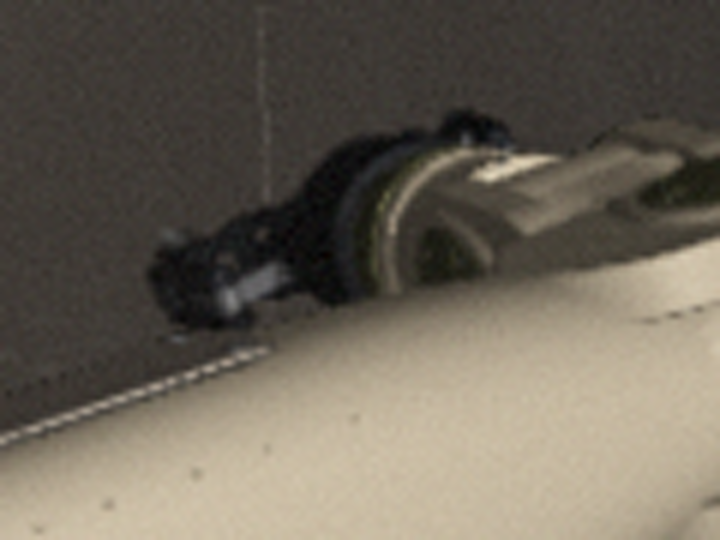

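View pics/w10.png

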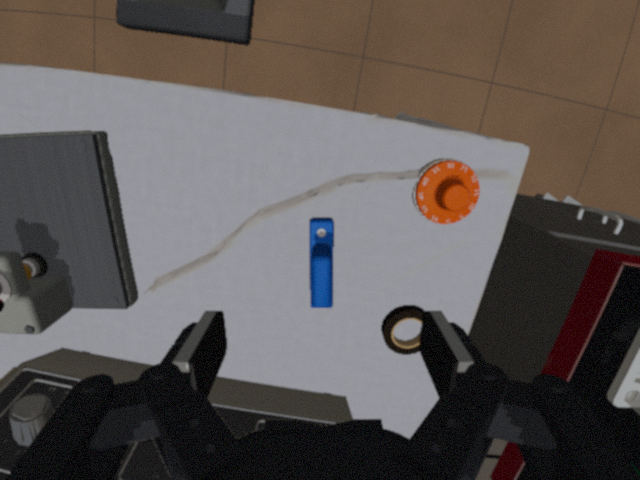

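The scraper stands upright on the table at (321,262) in the wrist view. The scene view shows no camera body sticking out from the gripper, so the camera side is no obstacle. Moving over the clamp to measure the wing.

```bash
python3 -m inch '[[0,0,0,-0.77,-0.13,-0.16,0],[0,0,0,-0.77,-0.13,-0.16,0],[0,0,0,-0.77,-0.13,-0.16,0],[0,0,0,-0.77,-0.13,-0.16,0],[0,0,0,-0.77,-0.13,-0.16,0],[0,0,0,-0.77,-0.13,-0.16,0],[0,0,0,-0.77,-0.13,-0.16,0],[0,0,0,0,0,0,0],[0,0,0,0,0,0,0]]'
python3 - <<'E'
from h import *
go(.519,.148,.15)
im,_=snap('wrist','w11')
cv2.imwrite("pics/w11c.png",cv2.resize(np.ascontiguousarray(im[180:380,200:440,::-1]),None,fx=3.2,fy=3,interpolation=cv2.INTER_CUBIC))
E
```

```text
clock: 16.95
tcp_pos: [0.4289, 0.149, 0.244]
orientation: [-0.001, 0.65, 0.76, -0.001]
wrist_force: [1.0, -0.1, 0.6]
finger_gap: 0.0854
tcp [0.4289 0.149  0.244 ] toolx yaw 98.86 tilt 0.12 j [ 0.16  0.08 -0.22  1.28  0.    0.  ] shift rows(x50mm) [-0.297  1.781  1.876] F [ 1.  -0.1  0.6] gap 0.0854 t 16.95
```

View pics/w11.png

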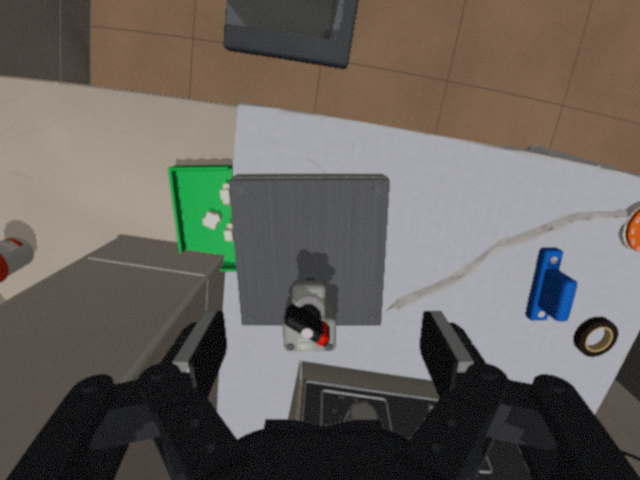

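View pics/w11c.png

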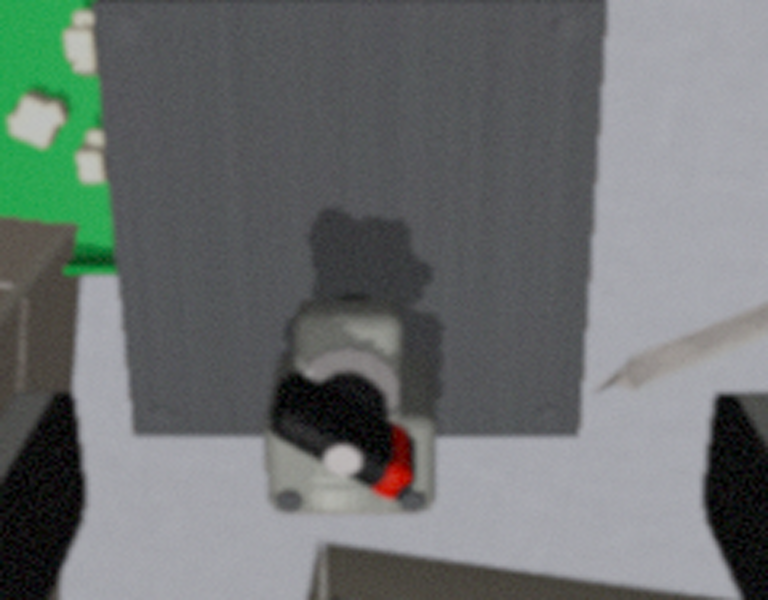

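Run:
```python
from h import *
im,c=load("wrist","w11")
hsv=cv2.cvtColor(np.ascontiguousarray(im),cv2.COLOR_RGB2HSV)
red=mask(im,(0,150,60),(10,255,255))|mask(im,(170,150,60),(180,255,255))
blk=cv2.inRange(hsv,(0,0,0),(180,255,48))
m=(red|blk); m[:295]=0;m[352:]=0;m[:,:280]=0;m[:,335:]=0
pts=[]
for u in range(286,332):
    v=np.where(m[:,u])[0]
    if len(v): pts.append((u,v.max()+.5,v.min()))
print(pts)
rb=[b for b in blobs(red,15) if 280<b[0]<335]; print(rb)
dot=mask(im,(0,0,150),(180,40,255)); dot[:320]=0;dot[345:]=0;dot[:,:298]=0;dot[:,317:]=0
db=blobs(dot,5); print(db)
im1,c1=load("wrist","w1"); t,ct=load("top","top0")
d=db[0][:2]
print(tri([c,c1,ct],[d,(345,374.5),(299.6,242.3)]))
p=np.array([(u,v) for u,v,_ in pts if 288<=u<=316],float)
w=onplane(c,p,.124); vx,vy,x0,y0=cv2.fitLine(w[:,:2].astype(np.float32),cv2.DIST_HUBER,0,.01,.01).ravel(); print("yaw",np.degrees(np.arctan2(vy,vx)),x0,y0)
D=onplane(c,[d],.1256)[0]; n=np.array([-vy,vx]); print("offset of edge from dot",n@(np.array([x0,y0])-D[:2]),D)
```

```text
[(286, np.float64(323.5), np.int64(309)), (287, np.float64(324.5), np.int64(307)), (288, np.float64(325.5), np.int64(306)), (289, np.float64(325.5), np.int64(304)), (290, np.float64(326.5), np.int64(304)), (291, np.float64(326.5), np.int64(304)), (292, np.float64(327.5), np.int64(304)), (293, np.float64(328.5), np.int64(305)), (294, np.float64(328.5), np.int64(306)), (295, np.float64(329.5), np.int64(306)), (296, np.float64(329.5), np.int64(307)), (297, np.float64(330.5), np.int64(307)), (298, np.float64(331.5), np.int64(308)), (299, np.float64(331.5), np.int64(308)), (300, np.float64(330.5), np.int64(308)), (301, np.float64(328.5), np.int64(307)), (302, np.float64(327.5), np.int64(307)), (303, np.float64(327.5), np.int64(307)), (304, np.float64(326.5), np.int64(306)), (305, np.float64(326.5), np.int64(305)), (306, np.float64(326.5), np.int64(305)), (307, np.float64(326.5), np.int64(305)), (308, np.float64(326.5), np.int64(305)), (309, np.float64(327.5), np.int64(305)), (310, np.float64(327.5), np.int64(305)), (311, np.float64(328.5), np.int64(305)), (312, np.float64(338.5), np.int64
[... 468 characters left out ...]
float64(344.5), np.int64(323)), (325, np.float64(343.5), np.int64(323)), (326, np.float64(342.5), np.int64(324)), (327, np.float64(341.5), np.int64(326)), (328, np.float64(340.5), np.int64(335))]
[(323.58495460440986, 335.79377431906613, 128.5, ((324.4647216796875, 334.2783508300781), (10.188278198242188, 22.534664154052734), 17.52556800842285))]
[(304.6558089033659, 337.14549402823013, 153.5, ((306.0, 336.5), (15.0, 16.0), 90.0))]
(array([0.51941262, 0.14788189, 0.12863882]), [np.float64(0.002273613839795627), np.float64(0.002093360634919216), np.float64(0.0003658989257840136)])
yaw 67.88172 0.5191091 0.14168422
offset of edge from dot 0.002400760083011791 [0.52419314 0.14781713 0.1256    ]
```

Run:
```python
from h import *
_,c=load("wrist","w11");_,c1=load("wrist","w1");_,ct=load("top","top0")
print(tri([c,c1,ct],[(307.5,333.3),(345,374.5),(299.6,242.3)]))
p=[(286,323.5),(288,325.3),(290,326.5),(293,328.4),(296,329.8),(299,331.6),(318,343.3),(320,344.6),(321,345.3)]
for z in(.124,.127):
    w=onplane(c,p,z)[:,:2].astype(np.float32); vx,vy,x0,y0=cv2.fitLine(w,cv2.DIST_HUBER,0,.01,.01).ravel()
    D=onplane(c,[(307.5,333.3)],z+.002)[0]; n=np.array([-vy,vx]); print("yaw",np.degrees(np.arctan2(vy,vx)),"edge offset",n@(np.array([x0,y0])-D[:2]),D)
```

```text
(array([0.51950291, 0.14878283, 0.1256109 ]), [np.float64(0.0010047870938368442), np.float64(0.00019103638928939898), np.float64(0.0009603316338193284)])
yaw 63.03785 edge offset -0.004279787886420184 [0.51959345 0.14973445 0.126     ]
yaw 63.0378 edge offset -0.00424370960633114 [0.5176169  0.14958659 0.129     ]
```

Wing: axis at about (0.5195, 0.1487), cap top at z ≈ 0.126, yaw around 63–65° (joint ≈ 0.95 rad). Now going over it and turning the jaws across it.

```bash
python3 -m inch '[[0,0,-0.3,-0.1,0.4,0.2,0],[0,0,-1,-0.1,0.5,0.4,0],[0,0,-1,0.2,0.5,0.4,0],[0,0,-1,0.2,0.4,0.4,0],[0,0,-1,0,0,0.2,0],[0,0,-1,0,0,0,0],[0,0,-1,0,0,0,0],[0,0,-0.5,0,0,0,0],[0,0,0,0,0,0,0],[0,0,0,0,0,0,0]]'
python3 - <<'E'
from h import *
go(.5195,.1487,.16)
im,_=snap('wrist','w12')
E
```

```text
clock: 18.0
tcp_pos: [0.508, 0.1849, 0.1643]
orientation: [-0.001, 0.23, 0.973, -0.0]
wrist_force: [-0.1, 0.4, 0.3]
finger_gap: 0.0855
tcp [0.508  0.1849 0.1643] toolx yaw 153.41 tilt 0.09 j [ 0.2   0.28 -0.17  1.13  0.   -0.91] shift rows(x50mm) [-0.53  -0.545  0.086] F [-0.1  0.4  0.3] gap 0.0855 t 18.0
```

View pics/w12.png

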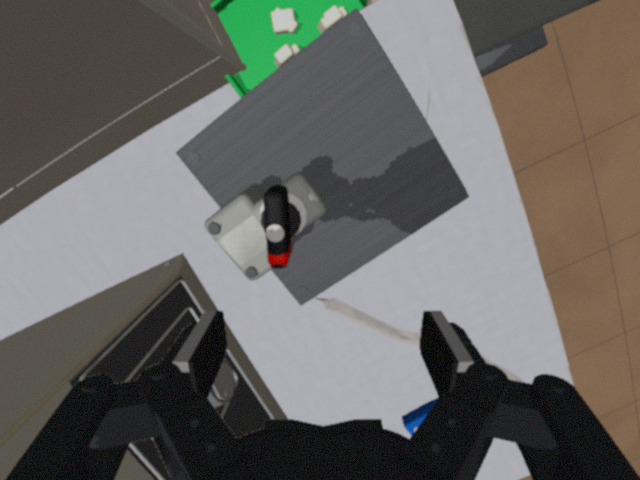

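The wing runs from about (275,187) to its red end at (280,264), cap at (275,232), nearly along the image's vertical. I'll refine its yaw and centre.

Run:
```python
from h import *
im,c=load("wrist","w12")
cv2.imwrite("pics/w12c.png",cv2.resize(np.ascontiguousarray(im[165:285,215:345,::-1]),None,fx=5,fy=5,interpolation=cv2.INTER_CUBIC))
_,c1=load("wrist","w1");_,c0=load("wrist","w11")
print(tri([c,c0,c1],[(275,232.5),(307.5,333.3),(345,374.5)]))
```

```text
(array([0.52060397, 0.14848556, 0.12376115]), [np.float64(0.0005014396596550483), np.float64(0.00019641524338249143), np.float64(0.0006343512369975609)])
```

View pics/w12c.png

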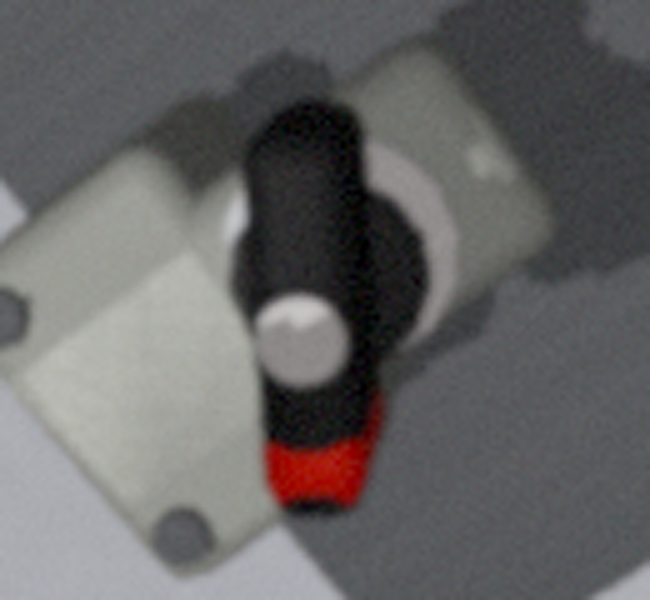

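Run:
```python
from h import *
im,c=load("wrist","w12")
for a,b in [((303,165),(316,490)),((250,180),(270,480)),((357,160),(363,480))]:
    w=onplane(c,[(215+p[0]/5,165+p[1]/5) for p in(a,b)],.124); d=w[1]-w[0]; print(w.round(4),np.degrees(np.arctan2(d[1],d[0])),np.linalg.norm(d))
go(.5202,.1485,.16); go(.5202,.1485,.101)
```

```text
[[0.5108 0.1322 0.124 ]
 [0.5277 0.1657 0.124 ]] 63.182522356065796 0.03750930469564188
[[0.5167 0.131  0.124 ]
 [0.5318 0.1622 0.124 ]] 64.12946018433556 0.03467177286020651
[[0.5054 0.1343 0.124 ]
 [0.5223 0.167  0.124 ]] 62.54861140619784 0.03681181431128418
tcp [0.5081 0.1848 0.1645] toolx yaw 153.41 tilt 0.07 j [ 0.2   0.28 -0.17  1.13  0.   -0.91] shift rows(x50mm) [-0.54  -0.54   0.091] F [-0.2 -0.5  0. ] gap 0.0857 t 18.05
tcp [0.5081 0.1848 0.1645] toolx yaw 153.41 tilt 0.07 j [ 0.2   0.28 -0.17  1.13  0.   -0.91] shift rows(x50mm) [-0.541 -0.54   1.271] F [-0.2 -0.5  0. ] gap 0.0857 t 18.05
```

```bash
python3 -m inch '[[0,0,0,-0.27,-0.27,0.05,0],[0,0,0,-0.27,-0.27,0.04,0],[0,0,0,0,0,0.4,0],[0,0,0,0,0,0.5,0],[0,0,0,0,0,0.28,0],[0,0,0,0,0,0,0],[0,0,0,0,0,0,0]]'
python3 - <<'E'
from h import *
go(.5202,.1485,.101)
E
```

```text
clock: 18.75
tcp_pos: [0.5206, 0.1479, 0.1019]
orientation: [-0.0, 0.23, 0.973, -0.0]
wrist_force: [0.3, 0.1, 0.2]
finger_gap: 0.0852
tcp [0.5206 0.1479 0.1019] toolx yaw 153.39 tilt 0.02 j [ 0.13  0.32 -0.27  0.98 -0.   -0.98] shift rows(x50mm) [0.012 0.008 0.017] F [0.3 0.1 0.2] gap 0.0852 t 18.75
```

```bash
python3 -m inch '[[0,0,0,0,0,0,0.8],[0,0,0,0,0,0,1],[0,0,0,0,0,0,1],[0,0,0,0,0,0,1],[0,0,0,0,0,0,1],[0,0,0,0,0,0,1]]' 60
python3 - <<'E'
from h import *
go(.5202,.1485,.101); print(env.get_state()["ft_torque"])
snap('wrist','w13')
E
```

```text
clock: 19.35
tcp_pos: [0.5197, 0.1484, 0.1023]
orientation: [-0.001, 0.23, 0.973, 0.001]
wrist_force: [-4.0, 2.0, 6.0]
finger_gap: 0.0107
tcp [0.5197 0.1484 0.1023] toolx yaw 153.45 tilt 0.11 j [ 0.13  0.32 -0.27  0.98  0.   -0.98] shift rows(x50mm) [-0.008  0.006  0.025] F [-4.  2.  6.] gap 0.0107 t 19.35
[0.38528581 0.70230575 0.05281539]
```

View pics/w13.png

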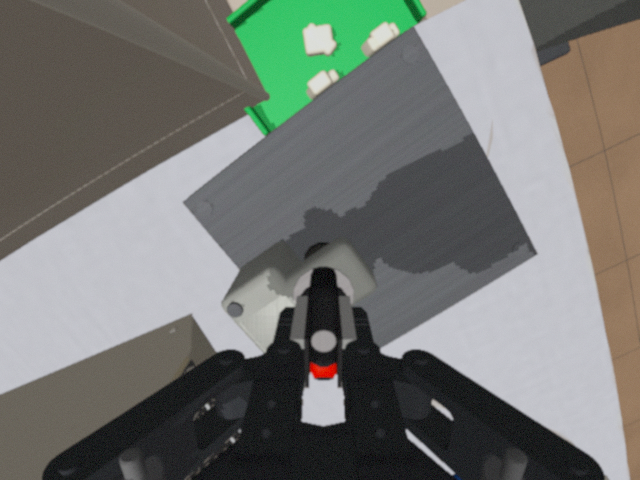

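Gripped: gap 10.7 mm, wing centred between the pads, and all three chips visible in the trough at (319,40), (381,38) and (323,84). Turning clockwise.

```bash
python3 - <<'E'
from h import *
im,c=load("wrist","w13"); s=env.get_state()
p=onplane(c,[(323,341)],.1258)[0]; print(p,((p-s["tcp_pos"])@qR(s["orientation"]).as_matrix())*1000)
E
python3 -m inch '[[0,0,0.5,0,0,0,1],[0,0,0.8,0,0,0,1],[0,0,0.8,0,0,0,1],[0,0,0.8,0,0,0,1],[0,0,0.8,0,0,0,1],[0,0,0.8,0,0,0,1],[0,0,0.5,0,0,0,1],[0,0,0,0,0,0,1],[0,0,0,0,0,0,1]]' 80
python3 - <<'E'
from h import *
go(.5202,.1485,.101); print(env.get_state()["ft_torque"])
E
```

```text
[0.52029835 0.14791227 0.1258    ] [ -0.68139644  -0.15251694 -23.505752  ]
clock: 20.3
tcp_pos: [0.5196, 0.1484, 0.1024]
orientation: [-0.001, 0.549, 0.836, 0.0]
wrist_force: [-4.7, 2.4, 6.4]
finger_gap: 0.0102
tcp [0.5196 0.1484 0.1024] toolx yaw 113.44 tilt 0.1 j [ 0.13  0.32 -0.27  0.98  0.   -0.28] shift rows(x50mm) [-0.003  0.011  0.027] F [-4.7  2.4  6.4] gap 0.0102 t 20.3
[ 0.40371377  0.79253913 -0.11577164]
```

```bash
python3 -m inch '[[0,0,0.6,0,0,0,1],[0,0,0.6,0,0,0,1],[0,0,0,0,0,0,1]]'
python3 -c "
from h import *
go(.5202,.1485,.101); print(env.get_state()['ft_torque'])"
python3 -m inch '[[0,0,0.2,0,0,0,1],[0,0,0,0,0,0,1]]'
python3 -c "
from h import *
go(.5202,.1485,.101); print(env.get_state()['ft_torque'])"
python3 -m inch '[[0,0,0.2,0,0,0,1],[0,0,0,0,0,0,1]]'
python3 -c "
from h import *
go(.5202,.1485,.101); print(env.get_state()['ft_torque'])"
```

```text
clock: 20.6
tcp_pos: [0.5196, 0.1484, 0.1023]
orientation: [-0.001, 0.617, 0.787, 0.0]
wrist_force: [-4.6, 2.4, 6.1]
finger_gap: 0.01
tcp [0.5196 0.1484 0.1023] toolx yaw 103.74 tilt 0.11 j [ 0.13  0.32 -0.27  0.98  0.   -0.11] shift rows(x50mm) [-0.002  0.013  0.027] F [-4.6  2.4  6.1] gap 0.01 t 20.6
[ 0.41677014  0.87397138 -0.04943502]
clock: 20.8
tcp_pos: [0.5196, 0.1484, 0.1024]
orientation: [-0.001, 0.628, 0.778, 0.0]
wrist_force: [-4.5, 2.7, 5.9]
finger_gap: 0.0102
tcp [0.5196 0.1484 0.1024] toolx yaw 102.21 tilt 0.1 j [ 0.13  0.32 -0.27  0.98  0.   -0.08] shift rows(x50mm) [-0.001  0.012  0.027] F [-4.5  2.7  5.9] gap 0.0102 t 20.8
[ 0.37461834  0.8151192  -0.06768949]
clock: 21.0
tcp_pos: [0.5196, 0.1484, 0.1024]
orientation: [-0.001, 0.639, 0.769, 0.0]
wrist_force: [-3.7, 3.1, 5.8]
finger_gap: 0.0104
tcp [0.5196 0.1484 0.1024] toolx yaw 100.61 tilt 0.1 j [ 0.13  0.32 -0.27  0.98  0.   -0.06] shift rows(x50mm) [-0.001  0.012  0.027] F [-3.7  3.1  5.8] gap 0.0104 t 21.0
[ 0.39603464  0.85540631 -0.03734959]
```

```bash
for i in 1; do python3 -m inch '[[0,0,0.15,0,0,0,1],[0,0,0,0,0,0,1]]' >/dev/null
python3 -c "
from h import *
go(.5202,.1485,.101); print(env.get_state()['ft_torque'])"
python3 -m inch '[[0,0,0.15,0,0,0,1],[0,0,0,0,0,0,1]]'>/dev/null
python3 -c "
from h import *
go(.5202,.1485,.101); print(env.get_state()['ft_torque'])"; 
python3 -m inch '[[0,0,0.15,0,0,0,1],[0,0,0,0,0,0,1]]'>/dev/null
python3 -c "
from h import *
go(.5202,.1485,.101); print(env.get_state()['ft_torque'])"; done
```

```text
tcp [0.5196 0.1484 0.1024] toolx yaw 99.43 tilt 0.1 j [ 0.13  0.32 -0.27  0.98  0.   -0.04] shift rows(x50mm) [-0.001  0.012  0.027] F [-4.3  2.8  5.7] gap 0.0102 t 21.2
[ 0.47581188  0.79063757 -0.09669051]
tcp [0.5196 0.1484 0.1024] toolx yaw 98.27 tilt 0.1 j [ 0.13  0.32 -0.27  0.98  0.   -0.02] shift rows(x50mm) [-0.     0.012  0.027] F [-4.5  1.7  6.3] gap 0.0103 t 21.4
[0.38990121 0.83646824 0.2523673 ]
tcp [0.5196 0.1485 0.1024] toolx yaw 97.14 tilt 0.09 j [ 0.13  0.32 -0.27  0.98  0.    0.  ] shift rows(x50mm) [-0.001  0.012  0.027] F [-4.2  3.1  6.2] gap 0.0101 t 21.6
[0.30236212 0.80584798 0.8420037 ]
```

The torque climbed from about −0.1 to 0.84 N m with the tool at yaw ≈ 98.9°, so the foot has seated, and that agrees with a clamp yaw of 9°. Now I'll back off a quarter turn, to tool yaw ≈ 188.9°.

```bash
python3 -m inch '[[0,0,-0.5,0,0,0,1],[0,0,-0.9,0,0,0,1],[0,0,-0.9,0,0,0,1],[0,0,-0.9,0,0,0,1],[0,0,-0.9,0,0,0,1],[0,0,-0.9,0,0,0,1],[0,0,-0.9,0,0,0,1],[0,0,-0.9,0,0,0,1],[0,0,-0.9,0,0,0,1],[0,0,-0.9,0,0,0,1],[0,0,-0.9,0,0,0,1],[0,0,-0.9,0,0,0,1]]'
python3 -m inch '[[0,0,-0.9,0,0,0,1],[0,0,0,0,0,0,1],[0,0,0,0,0,0,1]]'
python3 -c "
from h import *
go(.5202,.1485,.101); print(env.get_state()['ft_torque'])
snap('wrist','w14');snap('scene','s14');snap('top','t14')
im=cv2.imread('pics/s14.png'); cv2.imwrite('pics/s14c.png',cv2.resize(im[170:310,230:400],None,fx=4.5,fy=4,interpolation=cv2.INTER_CUBIC))"
```

```text
clock: 22.8
tcp_pos: [0.5198, 0.1484, 0.1024]
orientation: [-0.0, -0.005, 1.0, 0.001]
wrist_force: [-3.4, 1.9, 5.0]
finger_gap: 0.0101
clock: 23.1
tcp_pos: [0.5198, 0.1484, 0.1024]
orientation: [-0.0, -0.065, 0.998, 0.001]
wrist_force: [-3.6, 1.6, 5.8]
finger_gap: 0.0102
tcp [0.5198 0.1484 0.1024] toolx yaw -172.54 tilt 0.09 j [ 0.13  0.32 -0.27  0.98  0.   -1.57] shift rows(x50mm) [-0.008  0.     0.027] F [-3.6  1.6  5.8] gap 0.0102 t 23.1
[0.41626565 0.63208713 0.05542847]
```

View pics/w14.png

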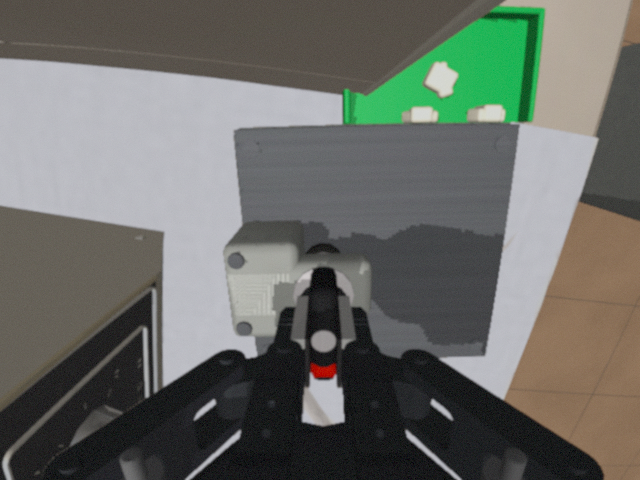

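View pics/s14c.png

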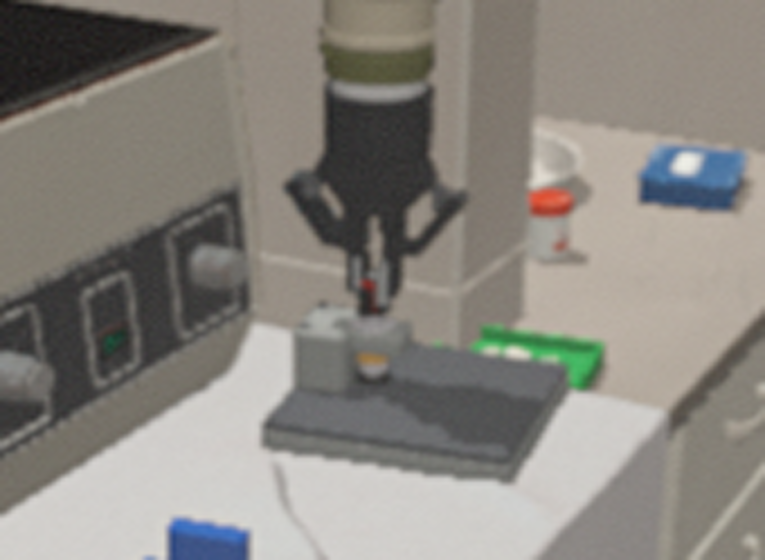

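The wing is held, red end to the left, with the gripper 1.4° short of the quarter turn. Chips sit in the trough at (441,78), (421,115) and (487,113). A small correction, then a final check.

```bash
python3 -m inch '[[0,0,-0.18,0,0,0,1],[0,0,0,0,0,0,1],[0,0,0,0,0,0,1]]'
python3 - <<'E'
from h import *
go(.5202,.1485,.101); print(env.get_state()['ft_torque'])
im,c=snap('wrist','w15')
# screw angle from plate edges vs wing in this picture: plate front/back edges
e=onplane(c,[(250,128),(515,125)],.03); d=e[0]-e[1]; print("right edge yaw",np.degrees(np.arctan2(d[1],d[0])))
w=onplane(c,[(323,341),(323,270)],.124); print(w)
cv2.imwrite("pics/w15c.png",cv2.resize(np.ascontiguousarray(im[0:400,200:600,::-1]),None,fx=1.5,fy=1.5,interpolation=cv2.INTER_CUBIC))
t,ct=load('top','t14'); cv2.imwrite("pics/t14c.png",cv2.resize(np.ascontiguousarray(t[190:310,140:450,::-1]),None,fx=2.5,fy=2.5,interpolation=cv2.INTER_CUBIC))
E
```

```text
clock: 23.55
tcp_pos: [0.5198, 0.1484, 0.1023]
orientation: [-0.0, -0.078, 0.997, 0.001]
wrist_force: [-3.3, 1.7, 6.5]
finger_gap: 0.0103
tcp [0.5198 0.1484 0.1023] toolx yaw -171.11 tilt 0.09 j [ 0.13  0.32 -0.27  0.98  0.   -1.6 ] shift rows(x50mm) [-0.008  0.001  0.027] F [-3.3  1.7  6.5] gap 0.0103 t 23.55
[0.38214782 0.64745195 0.07185342]
right edge yaw 9.97698817018712
[[0.5209324  0.14904087 0.124     ]
 [0.52582804 0.117755   0.124     ]]
```

View pics/w15c.png

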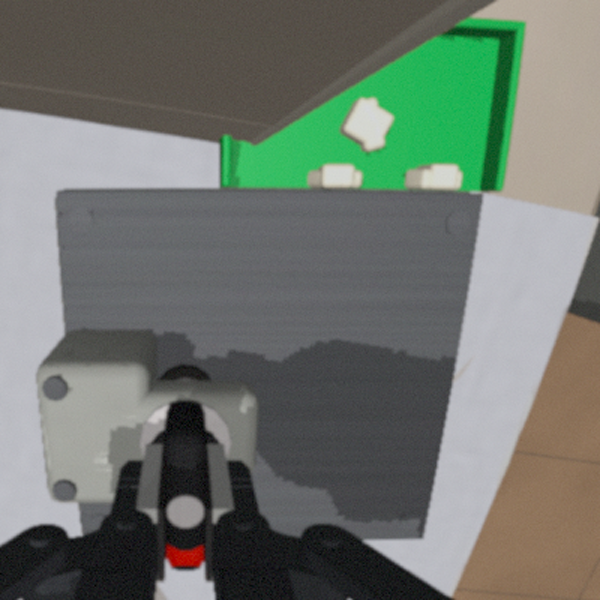

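View pics/t14c.png

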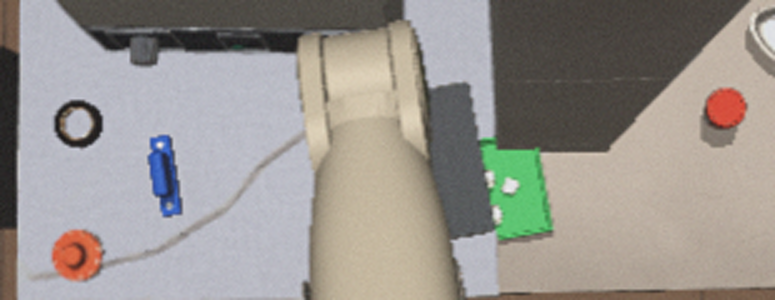

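Run:
```python
from h import *
_,ct=load('top','t14')
for u,v in [(335.6,262),(338.4,275.5),(344.2,264.3)]:
    p=onplane(ct,[(u,v)],.014)[0]; d=p[:2]-[.479,.142]; a=np.radians(8.9); print((np.array([[np.cos(a),np.sin(a)],[-np.sin(a),np.cos(a)]])@d*1000).round(1))
print(env.hand_in())
```

```text
[-23.4 -88.3]
[-63.6 -89.5]
[ -34.4 -111.8]
the job is handed in; nothing more can be done
None
```

The job is done and handed in at about 23.6 s of the 58 s allowed. No verdict came back.

- **Chips:** I swept all three off the plate with the blue scraper in one pass. The last top and wrist views show all three in the trough, at about y −88, −90 and −112 mm in the clamp frame, just past the plate edge at −85 mm. The first two rest against the clamp's base. The gripper never touched the chips.
- **Scraper:** It was set down upright on the table about 30 mm from where it started. The cup with the orange-red lid, the timer, the slide box and the tape look undisturbed. The blue-lidded cup is mostly hidden behind the pillar, so I did not check it.
- **Thumbscrew:** I turned it clockwise from about 0.95 rad until the torque rose sharply, from about −0.1 to 0.84 N m, at a tool yaw of about 98.9°. That fits a clamp yaw of about 9°.
- **Final hold:** I then backed it off to a tool yaw of 188.9°, which is 90° by the measured angle. It is still held in the gripper, with a gap of 10.3 mm and the red end to the left.

**Small disagreements:**
- The plate's edges gave clamp yaws between about 8° and 10.5°, so I took the zero from the felt stop.
- The measured finger gap on the wing (10.3 mm) is a little under its stated 12 mm thickness.
- During the sweep the wrist passed close to the pillar behind the trough. The wrist sensor showed no unusual force, but it would not register a touch higher up the arm.

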